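# Centre-punch the knob position on a drawer front through a drilling jig

### The arm

A 7-joint arm with a two-finger parallel gripper is mounted at the origin on a cart in front of the work surface, level with it; the furniture and walls round the work are solid. World frame = base frame: x ahead of the robot, y to its left, z up, the work surface at z = 0. Lengths are in m, angles in degrees, forces in N, time in s.
With the tool pointing down it reaches from about 0.4 to 0.85 m from the base axis. Payload 4.5 kg.
Tool frame: the origin (TCP) lies at the very end of the fingers, on their centre line; the grasp point (between the pads) lies 19 mm behind it; z points along the fingers, y is the line along which they close (so a half turn about z gives the same grasp; the last joint's range is limited). The gripper opens to 85 mm and grips with 20 to 120 N. Pads are 22 mm wide; open, the fingers measure 114 mm over their backs; the gripper's body (76 mm by 85 mm) begins 54 mm behind the grasp point. The pads swing forward as they close: fully open they stand 13 mm farther back than shut.
Start: joints at [66.108, 39.483, -11.15, 89.685, 9.013, 51.709, -12.324], TCP at [0.272, -0.563, 0.231] pointing down, gripper open.
Joint ranges: [-172.22, 172.22], [-26.19, 119.32], [-84.43, 86.54], [7.71, 146.69], [-57.33, 237.33], [2.42, 119.75], [-152.13, 152.13]. Speed limits (degrees/s): [147.25, 147.25, 180, 180, 180, 180, 180].

### API

Orientations are given as [roll, pitch, yaw] about the fixed x, y, z axes, in that order (R = Rz(yaw) Ry(pitch) Rx(roll)).
In Python, from bench import r gives the robot as it stands. The module is installed in compiled form; this text tells all that it offers.
- The arm moves only by the tool step_arm, never from a script. Its argument "plan" is a list of rows, each an object with "travel": the shift along the tool's x, y, z as a fraction of full scale, a list of three; "delta_rot": the turn, a rotation vector about the tool's x, y, z as a fraction of full scale, a list of three; "claw": the finger opening in mm, from 0 to 85.4. A call has 1 to 12 rows; each row is the pose to reach, as a shift and turn from the pose commanded when the call began, along the tool's axes at that moment, turning the shorter way round; what a row does not reach only later rows make up. Full scale, the value 1, is 8 cm for a shift and 360 degrees for a turn. A row lasts 1/10 s, in which the tool goes at most 50 mm and 8.59 degrees, less where a joint would pass 70% of its speed; a pose out of reach is approached as far as the arm can. A call with a number of a shift or a turn outside -1 to 1 is refused whole. A call with a gripper value outside its range is refused whole. The fingers move at their own pace and stop on an object; "newtons" is the grip in N (left out, the last holds). Time passes only in rows, so rows that repeat a pose let the fingers close. It gives the time, the measured TCP pose, the force, the opening and the grip force at its end, in the units of the state.
- r.state(): the state, without advancing time (a new reading comes with each control period).
- r.camera(name): name is "scene" or "top" or "wrist"; returns a dict with "img" (384x512x3 uint8, red, green, blue), "camera_matrix" (3x3 intrinsics, pixels), "k1" (the pictures are not rectified: a ray, as slopes to the right and down, at radius r is drawn at 1 + k1 r^2 times it, then the intrinsics apply), "R" (3x3) and "t" (3): a world point X has camera coordinates R X + t; the wrist camera has in their place "hand_eye" (4x4, takes a point from camera to tool coordinates, whose origin is the TCP and whose axes are the flange's). Camera axes: x right, y down, z forward; pixel columns grow to the right and rows downward; lengths in m; the calibration is good to about 2 mm. A picture is of the moment at which its call begins: read the wrist's pose just before it. There is no depth.
- r.hand_in(): hands the job in; it is judged then, once.
The state is a dict: "t": time; "q": joint angles; "qd": joint speeds; "effort": joint torques, N m; "tcp_pos": TCP position; "ee_rot": TCP orientation; "wrist_force": force on the tool from outside, world axes, zero at the start; "wrist_torque": the same for the moment, N m; "width": finger opening in m; "grip_force": force on a finger pad.
Only numpy, scipy, OpenCV 4.12 (cv2) and the standard library are available. Lean on these libraries where they do the work, as an engineer would, in place of code of your own. Each camera call takes 0.05 s, during which the arm holds its last target. There are 200 camera calls.

### The job

Mark the drilling point for the new knob: take the automatic centre punch out of the tool block, stand its point in the middle hole of the drilling jig that is clamped on the drawer front, and press it straight down until its spring trips with a snap, then stop pressing at once so that the tool is not driven hard against its internal stop. Then put the punch back upright and fully home in its socket in the block; let it snap nowhere else and leave everything else where it is.

Things in the scene. Friction and masses are not known exactly. Their poses are not given: they have to be found in the camera images.
- punch: automatic centre punch, round steel tool, 0.21 kg, standing point down in the tool block. Origin on its axis at the shoulder, the flat underside of the dark grooved housing; z up the tool. Housing 20 mm in diameter (16 mm at the lowest 4 mm), 85 mm long; below it a bright 7 mm tip rod. It trips 6 to 20 mm into the rod's travel (see punch_tip); about 2 mm farther the rod meets a solid stop inside
- punch_grip (a point): place to grip the housing: on the axis, 62 mm above the shoulder. Above the housing is a bright knurled cap 19 mm in diameter; its top is 99 to 111 mm above the shoulder, as it is screwed in or out. Farther out gives more free play (1 to 13 mm) before the main spring; how much is not known, so it must be felt
- punch_tip (a point): point of the tip rod, 38 mm below the shoulder when out; cone 5 mm long to a 2 mm flat. Pressed, the rod goes up against 1 to 2 N over the free play; then the main spring climbs from 4 N to about 9 to 14 N over 5 to 7 mm, there the hammer snaps onto its anvil and the force falls by 3 to 7 N. Lifting resets it. Pushing over 6 N onto the stop, or over 25 N on the drawer front, spoils the job
- drawer_front: wooden drawer front, 240 x 120 x 18 mm, face up, fixed on the worktop right of the hob; origin mid underside, x along the 240 mm. On it a clamped aluminium drilling jig: bar 130 x 44 x 10 mm along x, centred, top 28 mm above the worktop; tongue, fence and two thumb screws at the -y edge (to 87 mm off centre). Three 10 mm through holes in a row along x, 32 mm apart
- middle_hole (a point): mouth of the jig's middle hole, over the centre of the front: on the hole's axis at the top face of the jig, 10 mm above the wooden face on which the point must stand; z up
- tool_block: light wooden tool block, 100 x 56 x 62 mm, fixed left of the hob; origin mid underside, x along the 100 mm. Punch socket at x = +20 mm: recess 23 mm wide, 10 mm deep, for the housing, below it a 12 mm hole, 47 mm deep, for the rod. Three drill bits at x = -34 mm, tops up to 90 mm above the worktop. Between it and the drawer front a hood hangs 0.5 m up over the hob's rear: cross in front of it
- socket (a point): floor of the recess in the tool block, on its axis, 52 mm above the worktop: the punch's shoulder rests here when the punch is fully home; z up
- match_box: match box, 62 x 45 x 16 mm, lying left of the tool block; bystander; origin at the middle of its underside
- new_knob: black turned furniture knob, 32 mm in diameter and 30 mm tall, standing on the worktop near the drawer front; bystander; origin at the middle of its underside
- glue_stick: glue stick standing upright, 28 mm in diameter and 80 mm tall, behind the drawer front; bystander; origin at the middle of its underside

How it is judged (in metres and radians):
On the way, in this order (a step that is already met when the one before it is completed fails the run):
1. the punch's point stands at the bottom of the jig's middle hole, the punch upright (horizontal distance between punch_tip and middle_hole below 0.004 m and z of punch_tip in the frame of middle_hole below -0.0075 m and angle between punch's own z axis and vertical below 0.15 rad), for 0.1 s.
2. there the punch trips: its hammer lands on the anvil while it stands upright in the middle hole (all of step 1 and contact force between punch_hammer_foot and punch_anvil above 0.5 N), for 0.02 s.
At the end, for the whole second after the job is handed in: the punch has tripped in the jig's middle hole and stands again fully home in its socket in the tool block, its shoulder within 3 mm of the recess floor and 4 mm of the socket's axis, upright within 0.1 rad and at rest (horizontal distance between punch and socket below 0.004 m and z of punch in the frame of socket between -0.003 and 0.003 m and angle between punch's own z axis and vertical below 0.1 rad and linear speed of punch below 0.02 m/s); the robot touches nothing.
It fails at once if the punch presses on the drawer front or its jig with more than 25 N (contact force between punch and drawer_front above 25 N).
It fails at once if after the snap the punch is driven hard against its internal stop, with more than 6 N (contact force between punch_heel and punch_stop above 6 N).
It fails at once if the punch trips anywhere but in the jig's middle hole (contact force between punch_hammer_foot and punch_anvil above 0.5 N and horizontal distance between punch_tip and middle_hole above 0.008 m).
It fails at once if a bystander (match box, knob, glue stick) is shifted by more than 20 mm (distance of any of match_box, new_knob, glue_stick from where it was at the start of the episode above 0.02 m).
It also fails if it takes over 72 s, if anything falls off the work surface, if the arm or the gripper's body presses on something with over 40 N, if the wrist force passes 120 N, or if a joint passes its speed limit or range.

## Working session

There is one attempt and no reset: what is moved stays moved. The work goes in short steps, Python scripts to look and compute and a tool call to move; the robot and the scene stay as the last step left them, time stands still between calls to the robot, and variables do not carry over. Pictures are saved under pics/ and viewed, at most 10 in all, crops included, and the job is handed in when it is done.

Besides the shell and the picture viewer there is one more tool, called after "Request:" by a JSON object that holds its "method" and its "body", one argument or row to a line. step_arm: Moves the arm, as the interface text tells. Its arguments: {"type":"object","properties":{"plan":{"type":"array"},"newtons":{"type":"number"}},"required":["plan"]}

```bash
mkdir -p pics; python3 - <<'E'
from bench import r
import cv2,numpy as np,pickle
s=r.state();print({k:np.round(v,3).tolist() for k,v in s.items()})
c={n:r.camera(n) for n in("scene","top")}
pickle.dump(c,open('c0.pkl','wb'))
for n in c:
    print(n,c[n]['camera_matrix'],c[n]['k1'],c[n]['R'],c[n]['t'])
    cv2.imwrite(f'pics/{n}0.png',cv2.resize(c[n]['img'][:,:,::-1],(800,600),interpolation=cv2.INTER_CUBIC))
E
```

```text
{'t': 0.0, 'q': [66.107, 39.533, -11.145, 89.748, 9.014, 51.709, -12.325], 'qd': [-0.095, 0.091, 0.015, 0.044, 0.045, -0.002, -0.011], 'effort': [-0.001, -53.962, -1.267, -15.855, 0.009, 0.009, -0.0], 'tcp_pos': [0.272, -0.562, 0.23], 'ee_rot': [-179.893, 0.009, 25.835], 'wrist_force': [0.013, -0.372, -0.415], 'wrist_torque': [-0.012, -0.036, 0.005], 'grip_force': 0.0, 'width': 0.086}
scene [[433.86458958   0.         256.66588419]
 [  0.         433.86458958 191.11192983]
 [  0.           0.           1.        ]] -0.027470236675049352 [[ 0.48582902 -0.87394589 -0.01373848]
 [-0.64344361 -0.34696563 -0.68234534]
 [ 0.59156612  0.34034311 -0.73090087]] [-0.20489306  0.39750781  1.10791405]
top [[438.1020866    0.         256.08865062]
 [  0.         438.1020866  188.2760553 ]
 [  0.           0.           1.        ]] -0.008902345874033785 [[ 0.01480818 -0.99982079 -0.01179409]
 [-0.99396476 -0.01343715 -0.10887376]
 [ 0.10869577  0.01333513 -0.99398562]] [0.05407819 0.51211955 1.54491085]
```

View pics/top0.png

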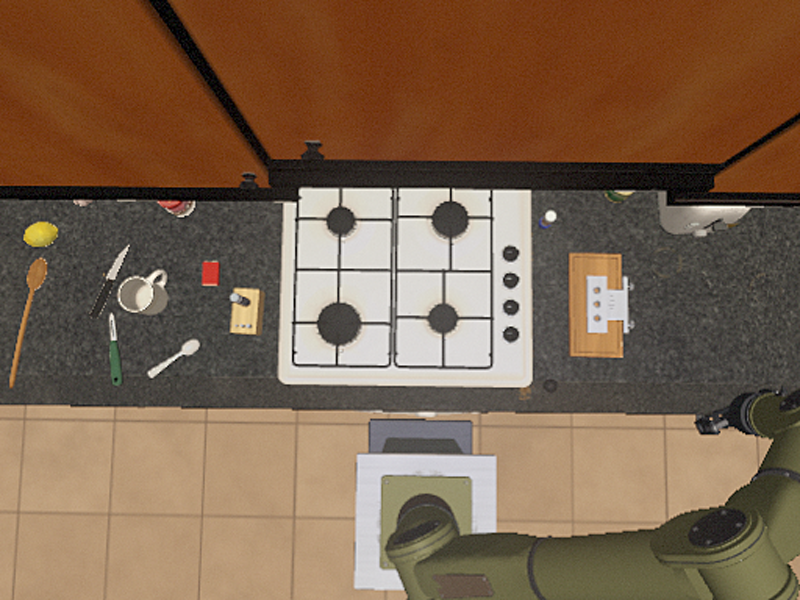

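View pics/scene0.png

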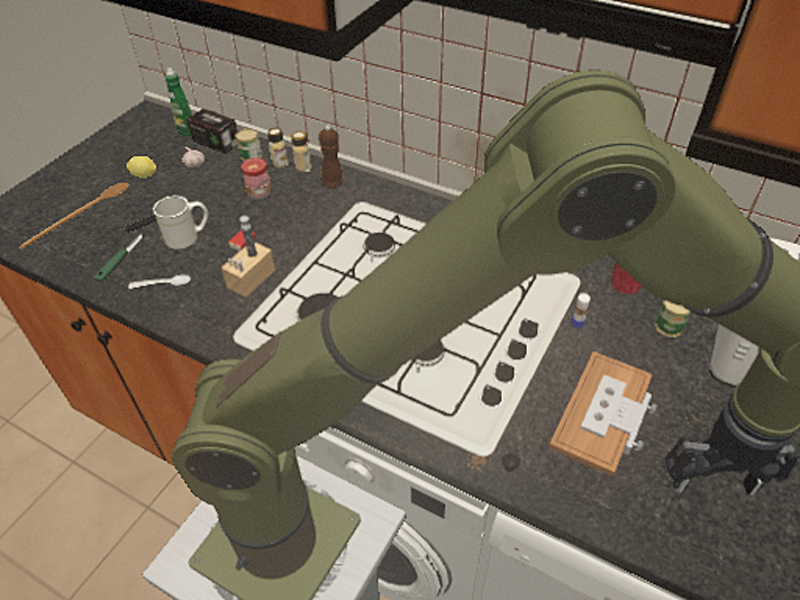

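```bash
cat > h.py <<'E'
import numpy as np,cv2,pickle
from scipy.spatial.transform import Rotation as Ro
def T(s):
    M=np.eye(4);M[:3,:3]=Ro.from_euler('xyz',s['ee_rot'],degrees=True).as_matrix();M[:3,3]=s['tcp_pos'];return M
def ray(c,uv,s=None):
    K=c['camera_matrix'];d=np.array([(uv[0]-K[0,2])/K[0,0],(uv[1]-K[1,2])/K[1,1]])
    x=d.copy()
    for _ in range(20): x=d/(1+c['k1']*(x@x))
    v=np.array([*x,1.])
    if s is None: return -c['R'].T@c['t'],c['R'].T@v
    H=T(s)@c['hand_eye'];return H[:3,3],H[:3,:3]@v
def atz(o,d,z): return o+d*(z-o[2])/d[2]
def tri(rs):
    A=0;b=0
    for o,d in rs:
        d=d/np.linalg.norm(d);P=np.eye(3)-np.outer(d,d);A=A+P;b=b+P@o
    return np.linalg.solve(A,b)
def look(r,name,crop=None):
    s=r.state();c=r.camera('wrist');pickle.dump((c,s),open(name+'.pkl','wb'))
    im=c['img'][:,:,::-1]
    if crop: x,y,w,h=crop;im=im[y:y+h,x:x+w]
    f=min(800/im.shape[1],600/im.shape[0])
    cv2.imwrite(f'pics/{name}.png',cv2.resize(im,None,fx=f,fy=f,interpolation=cv2.INTER_CUBIC));return s
def goto(s,X,yaw):
    "travel fractions and delta_rot fractions from state s to TCP X, pointing down with yaw"
    M=T(s);R=M[:3,:3]
    Rt=Ro.from_euler('xyz',[180,0,yaw],degrees=True).as_matrix()
    return np.round(R.T@(np.array(X)-M[:3,3])/.08,4),np.round(Ro.from_matrix(R.T@Rt).as_rotvec(degrees=True)/360,5)
E
python3 - <<'E'
from h import *
c=pickle.load(open('c0.pkl','rb'));f=.64
t,s=c['top'],c['scene']
q=lambda c,u,v:ray(c,(u*f-.18,v*f-.18))
print('cap',atz(*q(t,236,297),.155),tri([q(t,236,297),q(s,245,219)]))
print('hole',atz(*q(t,597,303.5),.028),tri([q(t,597,303.5),q(s,606,404)]))
for p in[(587,290),(597,290),(597,316.5)]:print(atz(*q(t,*p),.028))
print('block',[atz(*q(t,*p),.062).round(3) for p in[(233,289),(259,289),(257,334),(231,334)]])
print('front',[atz(*q(t,*p),.018).round(3) for p in[(569,254),(621,254),(622,357),(570,356)]])
for p in[(550,385),(550,217)]:print('knob/glue',atz(*q(t,*p),.03))
E
```

```text
cap [0.48733055 0.40781766 0.155     ] [0.4861277  0.40649327 0.16236769]
hole [ 0.49660665 -0.38897635  0.028     ] [ 0.49714148 -0.39020882  0.02724536]
[ 0.52741879 -0.36658741  0.028     ]
[ 0.52772731 -0.38948525  0.028     ]
[ 0.46676453 -0.38849129  0.028     ]
block [array([0.515, 0.439, 0.062]), array([0.516, 0.38 , 0.062]), array([0.414, 0.381, 0.062]), array([0.413, 0.439, 0.062])]
front [array([ 0.612, -0.329,  0.018]), array([ 0.614, -0.449,  0.018]), array([ 0.376, -0.447,  0.018]), array([ 0.376, -0.328,  0.018])]
knob/glue [ 0.3100101  -0.27954845  0.03      ]
knob/glue [ 0.69654643 -0.28298679  0.03      ]
```

Request:
{"method": "step_arm", "body": {
  "plan": [
    {"travel": [1, -1, -0.5], "delta_rot": [0, 0, 0], "claw": 70},
    {"travel": [1, -1, -0.5], "delta_rot": [0, 0, 0], "claw": 70},
    {"travel": [1, -1, -0.5], "delta_rot": [0, 0, 0], "claw": 70},
    {"travel": [1, -1, -0.5], "delta_rot": [0, 0, 0], "claw": 70}
  ],
  "newtons": 40
}}

```text
t: 0.5
tcp_pos: [0.3117, -0.4529, 0.2724]
ee_rot: [180.0, -0.1, 26.2]
wrist_force: [0.3, -0.6, -0.1]
width: 0.07
grip_force: 0.0
```

```bash
python3 - <<'E'
from h import *
from bench import r
s=r.state();c=r.camera('wrist');pickle.dump((c,s),open('w0.pkl','wb'))
print(c['hand_eye'].round(3),c['camera_matrix'].round(1).tolist(),c['k1'])
H=T(s)@c['hand_eye'];p=np.linalg.inv(H)@[.497,-.389,.028,1];print(p,p[:2]/p[2]*c['camera_matrix'][0,0]+c['camera_matrix'][:2,2])
print(goto(s,[.497,-.389,.27],45))
E
```

```text
[[-0.    -0.962 -0.274  0.069]
 [ 1.     0.    -0.001  0.001]
 [ 0.001 -0.274  0.962 -0.143]
 [ 0.     0.     0.     1.   ]] [[285.5, 0.0, 254.7], [0.0, 285.5, 191.7], [0.0, 0.0, 1.0]] 0.014055367390432196
[ 0.02370625 -0.22615002  0.33848014  1.        ] [274.71780059   0.99579932]
(array([2.4309, 0.3046, 0.0345]), array([ 0.00011, -0.00025, -0.05235]))
```

Request:
{"method": "step_arm", "body": {
  "plan": [
    {"travel": [1, 0.3, 0.9], "delta_rot": [0, 0, 0], "claw": 70},
    {"travel": [1, 0.3, 0.9], "delta_rot": [0, 0, 0], "claw": 70},
    {"travel": [1, 0.3, 0.9], "delta_rot": [0, 0, 0], "claw": 70},
    {"travel": [1, 0.3, 0.9], "delta_rot": [0, 0, 0], "claw": 70},
    {"travel": [1, 0.3, 0.9], "delta_rot": [0, 0, 0], "claw": 70}
  ]
}}

```text
t: 1.05
tcp_pos: [0.39, -0.4443, 0.1992]
ee_rot: [180.0, 0.1, 25.7]
wrist_force: [-0.2, -0.4, 0.5]
width: 0.0701
grip_force: 0.0
```

```bash
python3 - <<'E'
from h import *
from bench import r
s=look(r,'w1',(120,20,280,210))
c,s=pickle.load(open('w1.pkl','rb'))
H=T(s)@c['hand_eye'];p=np.linalg.inv(H)@[.497,-.389,.028,1];print(s['tcp_pos'],p,p[:2]/p[2]*285.5+c['camera_matrix'][:2,2])
E
```

```text
[ 0.39002384 -0.44433156  0.19918994] [-0.00414618 -0.13539847  0.28760456  1.        ] [250.60688436  57.33467555]
```

View pics/w1.png

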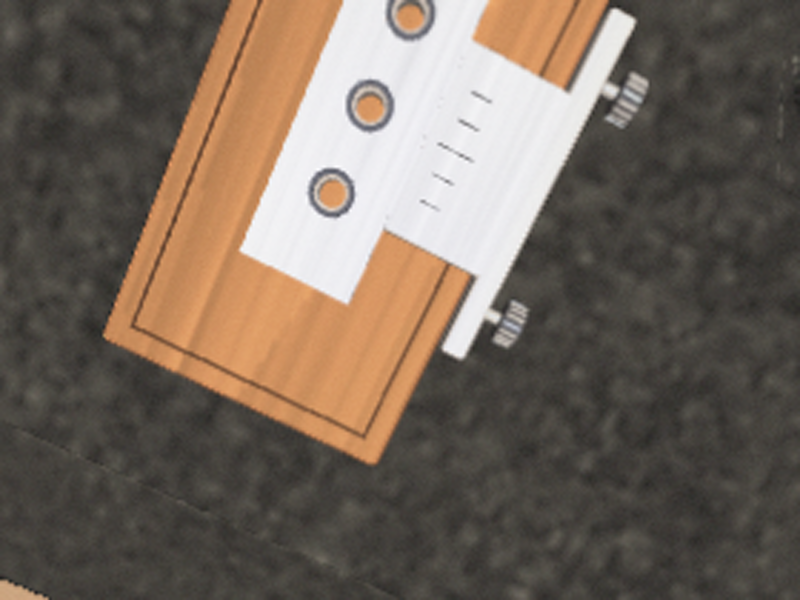

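The wrist view shows the jig with its three holes at crop pixels (411,13), (370,105) and (332,193). The middle one is at (370,105), and nothing stands near it. Now I'll cross towards the block.

```bash
python3 - <<'E'
from h import *
c,s=pickle.load(open('w1.pkl','rb'))
f=280/800
R=[ray(c,(120+u*f-.3,20+v*f-.3),s) for u,v in[(411,13),(370,105),(332,193)]]
for q in R: print(atz(*q,.028).round(4))
t=pickle.load(open('c0.pkl','rb'))
print(tri([R[1],ray(t['scene'],(606*.64-.18,404*.64-.18)),ray(t['top'],(597*.64-.18,303.5*.64-.18))]).round(4),tri([R[1],ray(t['scene'],(606*.64-.18,404*.64-.18))]))
E
```

```text
[ 0.5286 -0.3879  0.028 ]
[ 0.4968 -0.3876  0.028 ]
[ 0.4646 -0.3876  0.028 ]
[ 0.4966 -0.3892  0.0288] [ 0.49637251 -0.38944998  0.02952732]
```

Request:
{"method": "step_arm", "body": {
  "plan": [
    {"travel": [0.7, -1, -1], "delta_rot": [0, 0, 0], "claw": 70},
    {"travel": [0.7, -1, -1], "delta_rot": [0, 0, 0], "claw": 70},
    {"travel": [0.7, -1, -1], "delta_rot": [0, 0, 0], "claw": 70}
  ]
}}

```text
t: 1.4
tcp_pos: [0.4079, -0.3448, 0.2828]
ee_rot: [179.8, -0.1, 25.8]
wrist_force: [1.8, 0.7, 0.3]
width: 0.0699
grip_force: 0.0
```

Request:
{"method": "step_arm", "body": {
  "plan": [
    {"travel": [0.8, -1, 0], "delta_rot": [0, 0, 0], "claw": 70},
    {"travel": [0.8, -1, 0], "delta_rot": [0, 0, 0], "claw": 70},
    {"travel": [0.8, -1, 0], "delta_rot": [0, 0, 0], "claw": 70}
  ]
}}

```text
t: 1.7
tcp_pos: [0.4316, -0.2402, 0.281]
ee_rot: [-180.0, -0.2, 26.3]
wrist_force: [1.2, -0.7, -0.2]
width: 0.0698
grip_force: 0.0
```

Request:
{"method": "step_arm", "body": {
  "plan": [
    {"travel": [0.6, -1, 0], "delta_rot": [0, 0, 0], "claw": 70},
    {"travel": [0.6, -1, 0], "delta_rot": [0, 0, 0], "claw": 70},
    {"travel": [0.6, -1, 0], "delta_rot": [0, 0, 0], "claw": 70}
  ]
}}

```text
t: 2.0
tcp_pos: [0.4391, -0.1485, 0.2805]
ee_rot: [-179.9, -0.2, 26.3]
wrist_force: [0.5, -0.3, 0.3]
width: 0.0703
grip_force: 0.0
```

Request:
{"method": "step_arm", "body": {
  "plan": [
    {"travel": [0.6, -1, 0], "delta_rot": [0, 0, 0], "claw": 70},
    {"travel": [0.6, -1, 0], "delta_rot": [0, 0, 0], "claw": 70},
    {"travel": [0.6, -1, 0], "delta_rot": [0, 0, 0], "claw": 70}
  ]
}}

```text
t: 2.3
tcp_pos: [0.4479, -0.0557, 0.2805]
ee_rot: [-180.0, -0.2, 26.3]
wrist_force: [-1.1, -0.1, 0.5]
width: 0.0698
grip_force: 0.0
```

Request:
{"method": "step_arm", "body": {
  "plan": [
    {"travel": [0.6, -1, 0], "delta_rot": [0, 0, 0], "claw": 70},
    {"travel": [0.6, -1, 0], "delta_rot": [0, 0, 0], "claw": 70},
    {"travel": [0.6, -1, 0], "delta_rot": [0, 0, 0], "claw": 70}
  ]
}}

```text
t: 2.6
tcp_pos: [0.4565, 0.0374, 0.2804]
ee_rot: [-179.9, -0.3, 26.3]
wrist_force: [0.1, 0.0, 0.1]
width: 0.0701
grip_force: 0.0
```

Request:
{"method": "step_arm", "body": {
  "plan": [
    {"travel": [0.5, -1, 0], "delta_rot": [0, 0, 0], "claw": 70},
    {"travel": [0.5, -1, 0], "delta_rot": [0, 0, 0], "claw": 70},
    {"travel": [0.5, -1, 0], "delta_rot": [0, 0, 0], "claw": 70}
  ]
}}

```text
t: 2.9
tcp_pos: [0.4572, 0.1264, 0.2803]
ee_rot: [-179.9, -0.2, 26.2]
wrist_force: [0.4, 0.3, -1.0]
width: 0.0697
grip_force: 0.0
```

Request:
{"method": "step_arm", "body": {
  "plan": [
    {"travel": [0.5, -1, 0], "delta_rot": [0, 0, 0], "claw": 70},
    {"travel": [0.5, -1, 0], "delta_rot": [0, 0, 0], "claw": 70},
    {"travel": [0.5, -1, 0], "delta_rot": [0, 0, 0], "claw": 70}
  ]
}}

```text
t: 3.2
tcp_pos: [0.4583, 0.2158, 0.2801]
ee_rot: [-179.8, -0.2, 26.2]
wrist_force: [-0.1, -1.2, -0.3]
width: 0.07
grip_force: 0.0
```

Request:
{"method": "step_arm", "body": {
  "plan": [
    {"travel": [0.3, -1, 0], "delta_rot": [0, 0, 0], "claw": 70},
    {"travel": [0.3, -1, 0], "delta_rot": [0, 0, 0], "claw": 70},
    {"travel": [0.3, -1, 0], "delta_rot": [0, 0, 0], "claw": 70}
  ]
}}

```text
t: 3.5
tcp_pos: [0.4441, 0.2974, 0.2799]
ee_rot: [-179.8, -0.1, 26.1]
wrist_force: [-0.5, 0.2, 0.1]
width: 0.0701
grip_force: 0.0
```

Request:
{"method": "step_arm", "body": {
  "plan": [
    {"travel": [0.3, -1, 0], "delta_rot": [0, 0, 0], "claw": 70},
    {"travel": [0.3, -1, 0], "delta_rot": [0, 0, 0], "claw": 70},
    {"travel": [0.3, -1, 0], "delta_rot": [0, 0, 0], "claw": 70},
    {"travel": [0.3, -1, 0], "delta_rot": [0, 0, 0], "claw": 70},
    {"travel": [0.3, -1, 0], "delta_rot": [0, 0, 0], "claw": 70},
    {"travel": [0.3, -1, 0], "delta_rot": [0, 0, 0], "claw": 70}
  ]
}}

```text
t: 4.1
tcp_pos: [0.4324, 0.3739, 0.2794]
ee_rot: [179.9, 0.0, 25.6]
wrist_force: [-0.4, 0.1, -0.0]
width: 0.0702
grip_force: 0.0
```

```bash
python3 - <<'E'
from h import *
from bench import r
s=look(r,'w2',(120,20,320,240));print(s['q'],s['tcp_pos'])
c,s=pickle.load(open('w2.pkl','rb'))
H=T(s)@c['hand_eye']
for z in (.052,.16):
  p=np.linalg.inv(H)@[.486,.407,z,1];print(p[:2]/p[2]*285.5+c['camera_matrix'][:2,2])
E
```

```text
[ -38.59707658   32.20273227  -11.50871752   95.64400021    7.76105963
   52.96852162 -117.43336489] [0.43240757 0.37385536 0.27941244]
[248.64005196 115.92644684]
[246.28615688 118.21516606]
```

View pics/w2.png

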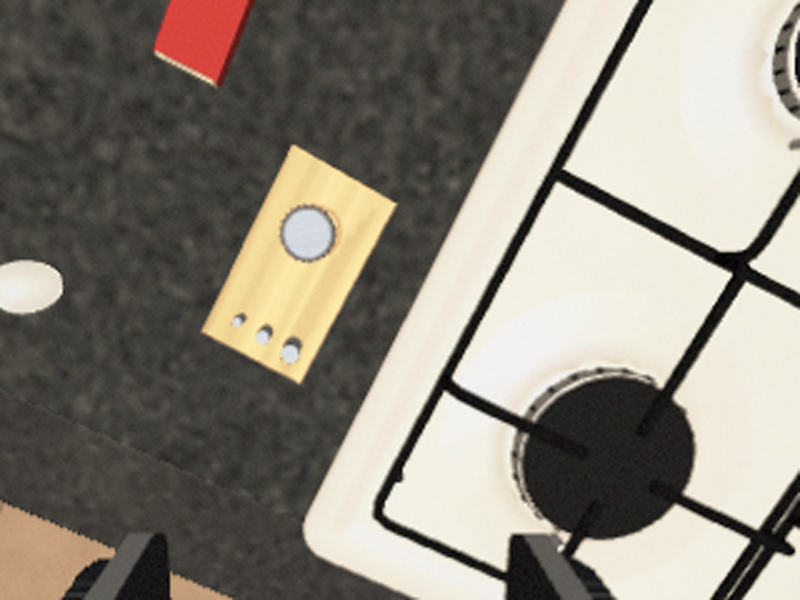

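The cap top is at crop pixel (307,234). The block's corners are at (292,146), (397,204), (301,384) and (202,332), with the bits at the near end and the match box well clear.

```bash
python3 - <<'E'
from h import *
c,s=pickle.load(open('w2.pkl','rb'))
g=lambda u,v:ray(c,(120+u*.4-.3,20+v*.4-.3),s)
t=pickle.load(open('c0.pkl','rb'))
cap=tri([g(307,234),ray(t['scene'],(245*.64-.18,219*.64-.18)),ray(t['top'],(236*.64-.18,297*.64-.18))]);print(cap)
print('cap at .157,.163',atz(*g(307,234),.157),atz(*g(307,234),.163))
b=np.array([atz(*g(*p),.062) for p in[(292,146),(397,204),(301,384),(202,332)]]);m=b.mean(0);d=b[0]+b[1]-b[2]-b[3];d/=np.linalg.norm(d)
print(b.round(4),m,d,'socket',m+.02*d)
sk=(m+.02*d)
for X in [(sk[0],sk[1],.2)]: print(goto(s,X,25.8))
E
```

```text
[0.48789397 0.40958828 0.15863426]
cap at .157,.163 [0.4882279  0.41187143 0.157     ] [0.48838574 0.41168002 0.163     ]
[[0.5188 0.438  0.062 ]
 [0.517  0.3817 0.062 ]
 [0.4169 0.3863 0.062 ]
 [0.4196 0.4426 0.062 ]] [0.46807645 0.41215962 0.062     ] [ 0.99896994 -0.04537684  0.        ] socket [0.48805585 0.41125208 0.062     ]
(array([ 0.8294, -0.1221,  0.9924]), array([ 2.6e-04,  1.0e-05, -4.6e-04]))
```

Request:
{"method": "step_arm", "body": {
  "plan": [
    {"travel": [0.83, -0.12, 0.3], "delta_rot": [0, 0, 0], "claw": 60},
    {"travel": [0.83, -0.12, 0.6], "delta_rot": [0, 0, 0], "claw": 60},
    {"travel": [0.83, -0.12, 0.85], "delta_rot": [0, 0, 0], "claw": 60},
    {"travel": [0.83, -0.12, 0.85], "delta_rot": [0, 0, 0], "claw": 60},
    {"travel": [0.83, -0.12, 0.85], "delta_rot": [0, 0, 0], "claw": 60},
    {"travel": [0.83, -0.12, 0.85], "delta_rot": [0, 0, 0], "claw": 60}
  ]
}}

```text
t: 4.75
tcp_pos: [0.4872, 0.4142, 0.213]
ee_rot: [-180.0, -0.1, 25.8]
wrist_force: [0.3, -0.6, 0.5]
width: 0.0601
grip_force: 0.0
```

```bash
python3 - <<'E'
from h import *
from bench import r
s=r.state();print(s['tcp_pos'],s['ee_rot'],goto(s,[.4882,.4114,.096],25.8))
E
```

```text
[0.48722292 0.41420508 0.21296908] [-1.79964301e+02 -1.37860662e-01  2.58149589e+01] (array([-0.0078,  0.0378,  1.4621]), array([-1.0e-04, -3.8e-04,  4.0e-05]))
```

Request:
{"method": "step_arm", "body": {
  "plan": [
    {"travel": [-0.01, 0.04, 0.3], "delta_rot": [0, 0, 0], "claw": 60},
    {"travel": [-0.01, 0.04, 0.5], "delta_rot": [0, 0, 0], "claw": 60},
    {"travel": [-0.01, 0.04, 0.7], "delta_rot": [0, 0, 0], "claw": 60},
    {"travel": [-0.01, 0.04, 0.7], "delta_rot": [0, 0, 0], "claw": 60},
    {"travel": [-0.01, 0.04, 0.7], "delta_rot": [0, 0, 0], "claw": 60}
  ]
}}

```text
t: 5.25
tcp_pos: [0.4878, 0.4112, 0.1567]
ee_rot: [-180.0, -0.1, 25.8]
wrist_force: [-0.4, -0.4, 0.4]
width: 0.0602
grip_force: 0.0
```

Request:
{"method": "step_arm", "body": {
  "plan": [
    {"travel": [0, 0, 0.2], "delta_rot": [0, 0, 0], "claw": 60},
    {"travel": [0, 0, 0.4], "delta_rot": [0, 0, 0], "claw": 60},
    {"travel": [0, 0, 0.6], "delta_rot": [0, 0, 0], "claw": 60},
    {"travel": [0, 0, 0.76], "delta_rot": [0, 0, 0], "claw": 60},
    {"travel": [0, 0, 0.76], "delta_rot": [0, 0, 0], "claw": 60},
    {"travel": [0, 0, 0.76], "delta_rot": [0, 0, 0], "claw": 60},
    {"travel": [0, 0, 0.76], "delta_rot": [0, 0, 0], "claw": 60}
  ]
}}

```text
t: 5.95
tcp_pos: [0.488, 0.4114, 0.0956]
ee_rot: [-180.0, -0.1, 25.8]
wrist_force: [-1.1, -0.1, -0.8]
width: 0.0596
grip_force: 0.0
```

```bash
python3 - <<'E'
from h import *
from bench import r
s=look(r,'w3');print(s['tcp_pos'],s['ee_rot'],s['wrist_force'],goto(s,[.4882,.4114,.096],25.8))
E
```

```text
[0.48798853 0.41137579 0.09563475] [-1.79964931e+02 -1.16449869e-01  2.58231583e+01] [-1.10908611 -0.0997219  -0.7700527 ] (array([ 0.0025,  0.0009, -0.0046]), array([-1.0e-04, -3.2e-04,  6.0e-05]))
```

View pics/w3.png

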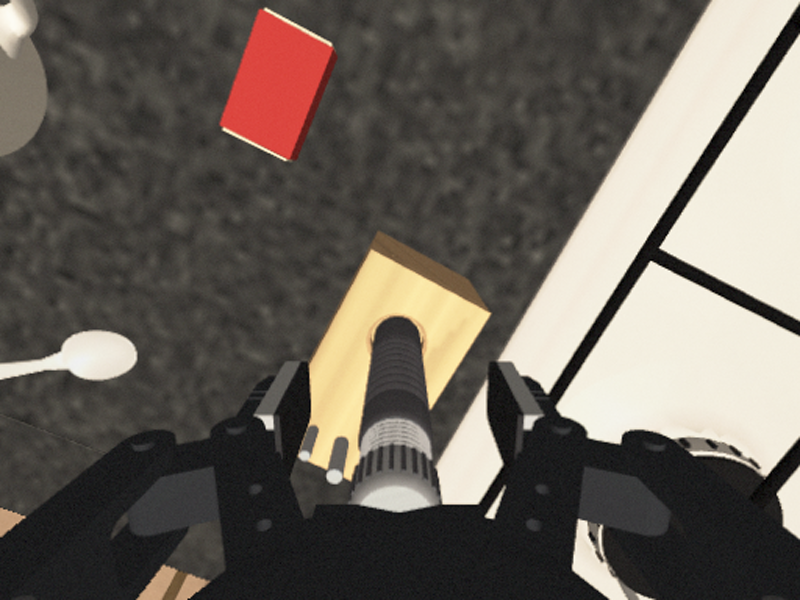

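The punch stands centred between the pads, with the cap near (397,490) and the fingers at x≈290 and x≈510. I'll close on it.

Request:
{"method": "step_arm", "body": {
  "plan": [
    {"travel": [0, 0, 0], "delta_rot": [0, 0, 0], "claw": 10},
    {"travel": [0, 0, 0], "delta_rot": [0, 0, 0], "claw": 10},
    {"travel": [0, 0, 0], "delta_rot": [0, 0, 0], "claw": 10},
    {"travel": [0, 0, 0], "delta_rot": [0, 0, 0], "claw": 10},
    {"travel": [0, 0, 0], "delta_rot": [0, 0, 0], "claw": 10},
    {"travel": [0, 0, 0], "delta_rot": [0, 0, 0], "claw": 10},
    {"travel": [0, 0, 0], "delta_rot": [0, 0, 0], "claw": 10},
    {"travel": [0, 0, 0], "delta_rot": [0, 0, 0], "claw": 10}
  ],
  "newtons": 70
}}

```text
t: 6.8
tcp_pos: [0.4876, 0.411, 0.0951]
ee_rot: [-180.0, -0.0, 25.8]
wrist_force: [-0.4, -0.4, 5.1]
width: 0.0188
grip_force: 67.8
```

Request:
{"method": "step_arm", "body": {
  "plan": [
    {"travel": [0, 0, 0], "delta_rot": [0, 0, 0], "claw": 10},
    {"travel": [0, 0, 0], "delta_rot": [0, 0, 0], "claw": 10},
    {"travel": [0, 0, 0], "delta_rot": [0, 0, 0], "claw": 10}
  ]
}}

```text
t: 7.1
tcp_pos: [0.4876, 0.411, 0.0951]
ee_rot: [-180.0, -0.1, 25.8]
wrist_force: [-1.3, -0.8, 4.9]
width: 0.0182
grip_force: 67.8
```

Request:
{"method": "step_arm", "body": {
  "plan": [
    {"travel": [0, 0, -0.05], "delta_rot": [0, 0, 0], "claw": 10},
    {"travel": [0, 0, -0.15], "delta_rot": [0, 0, 0], "claw": 10},
    {"travel": [0, 0, -0.3], "delta_rot": [0, 0, 0], "claw": 10},
    {"travel": [0, 0, -0.45], "delta_rot": [0, 0, 0], "claw": 10},
    {"travel": [0, 0, -0.6], "delta_rot": [0, 0, 0], "claw": 10},
    {"travel": [0, 0, -0.8], "delta_rot": [0, 0, 0], "claw": 10},
    {"travel": [0, 0, -1], "delta_rot": [0, 0, 0], "claw": 10},
    {"travel": [0, 0, -1], "delta_rot": [0, 0, 0], "claw": 10},
    {"travel": [0, 0, -1], "delta_rot": [0, 0, 0], "claw": 10}
  ]
}}

```text
t: 8.0
tcp_pos: [0.4874, 0.4108, 0.1749]
ee_rot: [-180.0, -0.0, 25.8]
wrist_force: [0.6, -0.5, -2.7]
width: 0.0188
grip_force: 67.9
```

Request:
{"method": "step_arm", "body": {
  "plan": [
    {"travel": [0, 0, -0.2], "delta_rot": [0, 0, 0], "claw": 10},
    {"travel": [0, 0, -0.5], "delta_rot": [0, 0, 0], "claw": 10},
    {"travel": [0, 0, -0.8], "delta_rot": [0, 0, 0], "claw": 10},
    {"travel": [0, 0, -1], "delta_rot": [0, 0, 0], "claw": 10},
    {"travel": [0, 0, -1], "delta_rot": [0, 0, 0], "claw": 10},
    {"travel": [0, 0, -1], "delta_rot": [0, 0, 0], "claw": 10}
  ]
}}

```text
t: 8.6
tcp_pos: [0.4868, 0.4102, 0.2533]
ee_rot: [180.0, 0.1, 25.8]
wrist_force: [-0.1, -0.8, -3.0]
width: 0.019
grip_force: 68.0
```

```bash
python3 - <<'E'
from h import *
from bench import r
s=look(r,'w4',(160,150,192,144));print(s['tcp_pos'],s['ee_rot'],s['wrist_force'],s['width'])
E
```

```text
[0.48684267 0.4101827  0.2532636 ] [1.79954955e+02 1.02140848e-01 2.58336484e+01] [-0.13650348 -0.78472856 -2.99558505] 0.019041661739692087
```

View pics/w4.png

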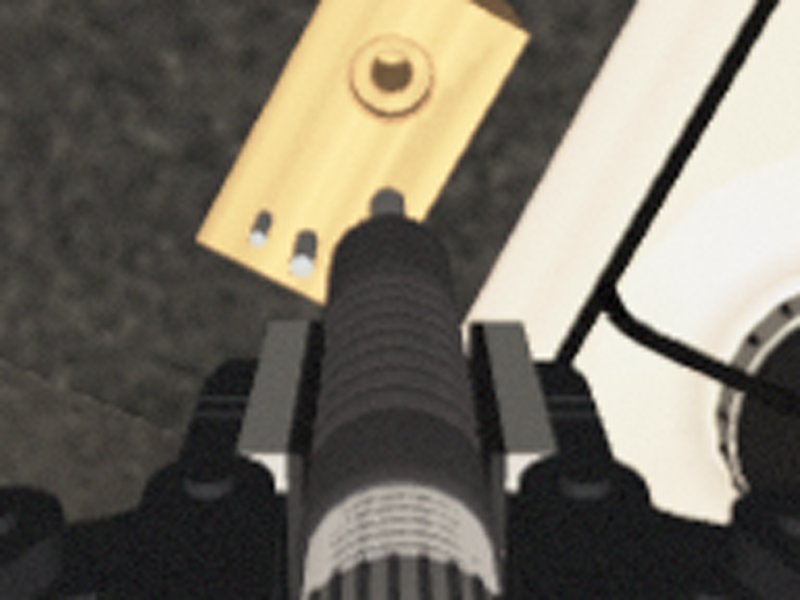

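The punch is held cleanly. Its tip is at about (387,192) and the empty recess mouth is centred at about (391.5,76). Now I'll check the tilt and the tip offset.

```bash
python3 - <<'E'
from h import *
c,s=pickle.load(open('w4.pkl','rb'))
g=lambda u,v:(160+u*.24-.4,150+v*.24-.4)
print('socket',atz(*ray(c,g(391.5,76),s),.062))
he=np.linalg.inv(c['hand_eye'])
def pr(p):
    q=he@[*p,1];x=q[:2]/q[2];x=x*(1+c['k1']*(x@x));u=x*285.5+c['camera_matrix'][:2,2]
    return ((u-[160,150]+.4)/.24).round(0)
for n,z in[('tip',.081),('tip rod +5 (cone start)',.076),('shoulder',.043),('h+4',.039),('housing top',-.042)]:
    print(n,[pr((x,y,z)) for x,y in[(0,0),(.0035,0),(.01,0),(0,.01),(0,-.01)]])
E
```

```text
socket [0.48957125 0.41223572 0.062     ]
tip [array([393., 203.]), array([393., 186.]), array([393., 154.]), array([444., 203.]), array([342., 203.])]
tip rod +5 (cone start) [array([393., 211.]), array([393., 193.]), array([393., 161.]), array([445., 211.]), array([341., 211.])]
shoulder [array([392., 271.]), array([392., 251.]), array([392., 213.]), array([453., 271.]), array([332., 271.])]
h+4 [array([392., 279.]), array([392., 259.]), array([392., 221.]), array([454., 279.]), array([331., 279.])]
housing top [array([389., 577.]), array([389., 546.]), array([389., 486.]), array([492., 578.]), array([286., 577.])]
```

Request:
{"method": "step_arm", "body": {
  "plan": [
    {"travel": [-0.45, 0.5, 0], "delta_rot": [0, 0, 0], "claw": 10},
    {"travel": [-0.9, 1, 0], "delta_rot": [0, 0, 0], "claw": 10},
    {"travel": [-0.9, 1, 0], "delta_rot": [0, 0, 0], "claw": 10},
    {"travel": [-0.9, 1, 0], "delta_rot": [0, 0, 0], "claw": 10}
  ]
}}

```text
t: 9.05
tcp_pos: [0.4568, 0.3044, 0.2533]
ee_rot: [179.9, 0.2, 25.7]
wrist_force: [0.3, -0.4, -1.2]
width: 0.0186
grip_force: 68.5
```

Request:
{"method": "step_arm", "body": {
  "plan": [
    {"travel": [-0.3, 0.5, 0], "delta_rot": [0, 0, 0], "claw": 10},
    {"travel": [-0.6, 1, 0], "delta_rot": [0, 0, 0], "claw": 10},
    {"travel": [-0.6, 1, 0], "delta_rot": [0, 0, 0], "claw": 10}
  ]
}}

```text
t: 9.35
tcp_pos: [0.4487, 0.2075, 0.2534]
ee_rot: [179.7, 0.3, 25.4]
wrist_force: [-0.1, -0.4, -3.0]
width: 0.0189
grip_force: 68.9
```

Request:
{"method": "step_arm", "body": {
  "plan": [
    {"travel": [-0.24, 0.5, 0], "delta_rot": [0, 0, 0], "claw": 10},
    {"travel": [-0.47, 1, 0], "delta_rot": [0, 0, 0], "claw": 10},
    {"travel": [-0.47, 1, 0], "delta_rot": [0, 0, 0], "claw": 10}
  ]
}}

```text
t: 9.65
tcp_pos: [0.4505, 0.1198, 0.2537]
ee_rot: [179.8, 0.2, 25.3]
wrist_force: [0.6, -0.1, -2.5]
width: 0.0185
grip_force: 69.1
```

Request:
{"method": "step_arm", "body": {
  "plan": [
    {"travel": [-0.24, 0.5, 0], "delta_rot": [0, 0, 0], "claw": 10},
    {"travel": [-0.47, 1, 0], "delta_rot": [0, 0, 0], "claw": 10},
    {"travel": [-0.47, 1, 0], "delta_rot": [0, 0, 0], "claw": 10}
  ]
}}

```text
t: 9.95
tcp_pos: [0.4516, 0.0316, 0.2538]
ee_rot: [179.8, 0.2, 25.3]
wrist_force: [-1.1, 0.1, -3.1]
width: 0.0185
grip_force: 69.3
```

Request:
{"method": "step_arm", "body": {
  "plan": [
    {"travel": [-0.24, 0.5, 0], "delta_rot": [0, 0, 0], "claw": 10},
    {"travel": [-0.47, 1, 0], "delta_rot": [0, 0, 0], "claw": 10},
    {"travel": [-0.47, 1, 0], "delta_rot": [0, 0, 0], "claw": 10}
  ]
}}

```text
t: 10.25
tcp_pos: [0.4528, -0.0569, 0.254]
ee_rot: [179.8, 0.1, 25.2]
wrist_force: [0.1, 0.4, -3.3]
width: 0.0187
grip_force: 69.4
```

Request:
{"method": "step_arm", "body": {
  "plan": [
    {"travel": [-0.24, 0.5, 0], "delta_rot": [0, 0, 0], "claw": 10},
    {"travel": [-0.47, 1, 0], "delta_rot": [0, 0, 0], "claw": 10},
    {"travel": [-0.47, 1, 0], "delta_rot": [0, 0, 0], "claw": 10}
  ]
}}

```text
t: 10.55
tcp_pos: [0.4539, -0.1456, 0.254]
ee_rot: [179.8, 0.1, 25.2]
wrist_force: [-0.2, -0.9, -3.5]
width: 0.0188
grip_force: 69.5
```

Request:
{"method": "step_arm", "body": {
  "plan": [
    {"travel": [-0.2, 0.5, 0], "delta_rot": [0, 0, 0], "claw": 10},
    {"travel": [-0.4, 1, 0], "delta_rot": [0, 0, 0], "claw": 10},
    {"travel": [-0.4, 1, 0], "delta_rot": [0, 0, 0], "claw": 10}
  ]
}}

```text
t: 10.85
tcp_pos: [0.4601, -0.2318, 0.254]
ee_rot: [179.7, 0.0, 25.3]
wrist_force: [0.0, 0.6, -3.6]
width: 0.0189
grip_force: 69.5
```

Request:
{"method": "step_arm", "body": {
  "plan": [
    {"travel": [-0.15, 0.5, 0], "delta_rot": [0, 0, 0], "claw": 10},
    {"travel": [-0.3, 1, 0], "delta_rot": [0, 0, 0], "claw": 10},
    {"travel": [-0.3, 1, 0], "delta_rot": [0, 0, 0], "claw": 10},
    {"travel": [-0.3, 1, 0], "delta_rot": [0, 0, 0], "claw": 10}
  ]
}}

```text
t: 11.25
tcp_pos: [0.4734, -0.3075, 0.2537]
ee_rot: [-180.0, -0.0, 25.7]
wrist_force: [1.7, 1.0, -2.4]
width: 0.0189
grip_force: 69.6
```

Request:
{"method": "step_arm", "body": {
  "plan": [
    {"travel": [-0.1, 0.5, 0], "delta_rot": [0, 0, 0], "claw": 10},
    {"travel": [-0.15, 1, 0.3], "delta_rot": [0, 0, 0], "claw": 10},
    {"travel": [-0.15, 1, 0.6], "delta_rot": [0, 0, 0], "claw": 10},
    {"travel": [-0.15, 1, 0.6], "delta_rot": [0, 0, 0], "claw": 10},
    {"travel": [-0.15, 1, 0.6], "delta_rot": [0, 0, 0], "claw": 10},
    {"travel": [-0.15, 1, 0.6], "delta_rot": [0, 0, 0], "claw": 10}
  ]
}}

```text
t: 11.85
tcp_pos: [0.498, -0.3831, 0.2079]
ee_rot: [179.9, -0.1, 26.0]
wrist_force: [0.2, 0.1, -2.3]
width: 0.0186
grip_force: 69.4
```

```bash
python3 - <<'E'
from h import *
from bench import r
s=r.state();print(s['tcp_pos'],s['ee_rot'],s['wrist_force'],s['q'],goto(s,[.4967,-.388,.14],25.8))
E
```

```text
[ 0.49801183 -0.38308024  0.20793234] [ 1.79941137e+02 -1.09494339e-01  2.59773037e+01] [ 0.23475233  0.0786652  -2.29958969] [ 40.46954185  41.3412026  -12.85618461  90.55116926  11.10726689
  49.25377583 -40.56244307] (array([-0.0433,  0.0472,  0.8491]), array([ 0.00016, -0.0003 ,  0.00049]))
```

Request:
{"method": "step_arm", "body": {
  "plan": [
    {"travel": [-0.04, 0.05, 0.3], "delta_rot": [0, 0, 0], "claw": 10},
    {"travel": [-0.04, 0.05, 0.6], "delta_rot": [0, 0, 0], "claw": 10},
    {"travel": [-0.04, 0.05, 0.9], "delta_rot": [0, 0, 0], "claw": 10},
    {"travel": [-0.04, 0.05, 1], "delta_rot": [0, 0, 0], "claw": 10},
    {"travel": [-0.04, 0.05, 1], "delta_rot": [0, 0, 0], "claw": 10},
    {"travel": [-0.04, 0.05, 1], "delta_rot": [0, 0, 0], "claw": 10},
    {"travel": [-0.04, 0.05, 1], "delta_rot": [0, 0, 0], "claw": 10}
  ]
}}

```text
t: 12.55
tcp_pos: [0.4965, -0.3903, 0.1283]
ee_rot: [179.8, -0.1, 25.8]
wrist_force: [0.1, 0.2, -2.3]
width: 0.0185
grip_force: 69.5
```

```bash
python3 - <<'E'
from h import *
from bench import r
s=look(r,'w5',(180,110,144,108));print(s['tcp_pos'],s['ee_rot'],s['wrist_force'])
c,s=pickle.load(open('w5.pkl','rb'))
H=np.linalg.inv(T(s)@c['hand_eye'])
for X in [(.4967,-.388,.028),(.4967,-.388,.018),(*s['tcp_pos'][:2],.028),(*s['tcp_pos'][:2],s['tcp_pos'][2]-.081),(*s['tcp_pos'][:2],s['tcp_pos'][2]-.043)]:
  p=H@[*X,1];u=p[:2]/p[2]*285.5+c['camera_matrix'][:2,2];print(((u-[180,110]+.4)*800/144).round())
t=r.camera('top');sc=r.camera('scene');pickle.dump((t,sc),open('c5.pkl','wb'))
E
```

```text
[ 0.49645975 -0.3902723   0.12826692] [ 1.79839723e+02 -9.46210254e-02  2.58359101e+01] [ 0.06144673  0.18682496 -2.29749023]
[399. 451.]
[400. 434.]
[412. 458.]
[412. 494.]
[411. 584.]
```

View pics/w5.png

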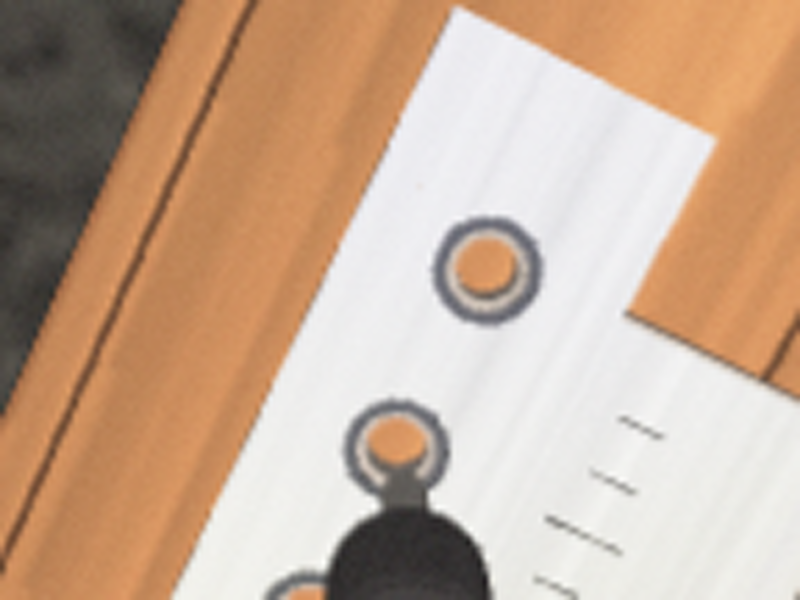

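```bash
python3 - <<'E'
from h import *
c,s=pickle.load(open('w5.pkl','rb'));t,sc=pickle.load(open('c5.pkl','rb'))
a=cv2.resize(c['img'][176:226,230:280,::-1],(400,400),interpolation=cv2.INTER_CUBIC)
R,tt,K=sc['R'],sc['t'],sc['camera_matrix']
def pr(X):
    p=R@X+tt;x=p[:2]/p[2];x=x*(1+sc['k1']*(x@x));return K[:2,:2]@x+K[:2,2]
u=pr(np.array([.4967,-.388,.028]));print(u,pr(np.array([*s['tcp_pos'][:2],s['tcp_pos'][2]-.081])),pr(np.array([*s['tcp_pos'][:2],s['tcp_pos'][2]-.043])))
x,y=int(u[0])-25,int(u[1])-30;print(x,y)
b=cv2.resize(sc['img'][y:y+50,x:x+50,::-1],(400,400),interpolation=cv2.INTER_CUBIC)
cv2.imwrite('pics/comp.png',np.hstack([a,b]))
E
```

```text
[386.54058203 258.07952863] [388.67887539 254.6157899 ] [391.53426788 246.78391916]
361 228
```

View pics/comp.png

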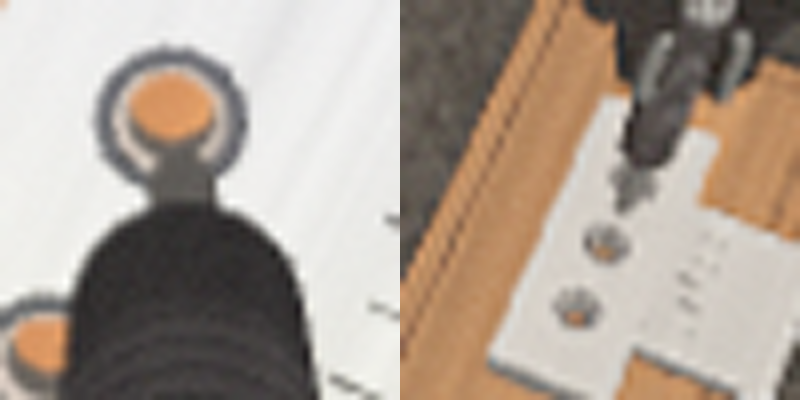

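```bash
python3 - <<'E'
from h import *
c,s=pickle.load(open('w5.pkl','rb'))
h=atz(*ray(c,(251.4-.4,190.9-.4),s),.028);
for v in(194.7,196.5):
  t=atz(*ray(c,(252.5-.4,v-.4),s),s['tcp_pos'][2]-.081)
  print('hole',h,'tip',t,'need tool mm',T(s)[:3,:3].T@(h-t)*1000,'nominal',T(s)[:3,:3].T@(h-s['tcp_pos'])*1000)
E
```

```text
hole [ 0.49668848 -0.38750606  0.028     ] tip [ 0.49909965 -0.38756592  0.04726692] need tool mm [-2.17589019 -1.15853535 19.26018948] nominal [  1.24579414  -2.67054477 100.26203797]
hole [ 0.49668848 -0.38750606  0.028     ] tip [ 0.49771604 -0.38823148  0.04726692] need tool mm [-0.64053381 -1.15460698 19.26273604] nominal [  1.24579414  -2.67054477 100.26203797]
```

Request:
{"method": "step_arm", "body": {
  "plan": [
    {"travel": [0, -0.018, 0.1], "delta_rot": [0, 0, 0], "claw": 10},
    {"travel": [0, -0.018, 0.18], "delta_rot": [0, 0, 0], "claw": 10},
    {"travel": [0, -0.018, 0.18], "delta_rot": [0, 0, 0], "claw": 10},
    {"travel": [0, -0.018, 0.18], "delta_rot": [0, 0, 0], "claw": 10},
    {"travel": [0, -0.018, 0.18], "delta_rot": [0, 0, 0], "claw": 10}
  ]
}}

```text
t: 13.2
tcp_pos: [0.4948, -0.3885, 0.1121]
ee_rot: [180.0, -0.0, 25.8]
wrist_force: [-0.1, -0.4, -2.4]
width: 0.0187
grip_force: 69.5
```

```bash
python3 - <<'E'
from h import *
from bench import r
s=r.state();c=r.camera('wrist');pickle.dump((c,s),open('w6.pkl','wb'))
print(s['tcp_pos'],s['ee_rot'],s['wrist_force'])
cv2.imwrite('pics/w6.png',cv2.resize(c['img'][165:225,220:300,::-1],(800,600),interpolation=cv2.INTER_CUBIC))
H=np.linalg.inv(T(s)@c['hand_eye'])
M=T(s)
for X in [M@[0,0,.081,1],M@[.001,0,.081,1],M@[.0035,0,.076,1],M@[0,0,s['tcp_pos'][2]-.028,1]]:
  p=H@X;u=p[:2]/p[2]*285.5+c['camera_matrix'][:2,2];print(((u-[220,165]+.5)*10).round())
E
```

```text
[ 0.49479933 -0.38853967  0.11209094] [ 1.79989595e+02 -6.83559319e-03  2.58263288e+01] [-0.14071168 -0.42856487 -2.3849108 ]
[345. 338.]
[345. 326.]
[344. 315.]
[345. 327.]
```

View pics/w6.png

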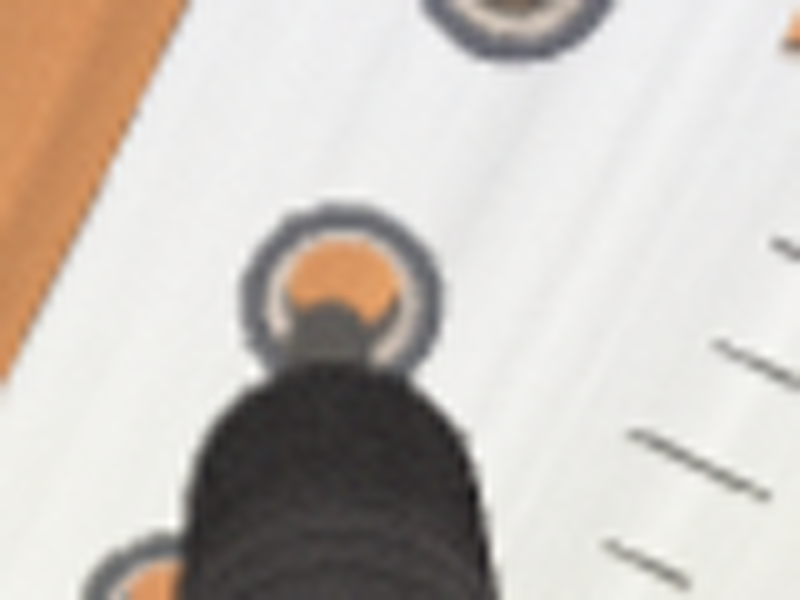

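The tip's front edge is at (331,302) and the middle hole's ring is centred at (342,302), so the tip is about 0.9 mm off along tool y and good in x. I'll correct that and lower.

Request:
{"method": "step_arm", "body": {
  "plan": [
    {"travel": [0, 0.011, 0], "delta_rot": [0, 0, 0], "claw": 10},
    {"travel": [0, 0.011, 0.03], "delta_rot": [0, 0, 0], "claw": 10},
    {"travel": [0, 0.011, 0.06], "delta_rot": [0, 0, 0], "claw": 10},
    {"travel": [0, 0.011, 0.09], "delta_rot": [0, 0, 0], "claw": 10},
    {"travel": [0, 0.011, 0.1], "delta_rot": [0, 0, 0], "claw": 10},
    {"travel": [0, 0.011, 0.1], "delta_rot": [0, 0, 0], "claw": 10},
    {"travel": [0, 0.011, 0.1], "delta_rot": [0, 0, 0], "claw": 10}
  ]
}}

```text
t: 13.95
tcp_pos: [0.4951, -0.3893, 0.1041]
ee_rot: [180.0, -0.0, 25.8]
wrist_force: [-0.7, -0.6, -2.6]
width: 0.0185
grip_force: 69.5
```

```bash
python3 - <<'E'
from h import *
from bench import r
s=r.state();print(s['tcp_pos'],s['wrist_force'],s['wrist_torque'])
E
```

```text
[ 0.49509668 -0.38925096  0.10411512] [-0.69865684 -0.63244158 -2.63457021] [-0.00829157 -0.00202768  0.0160525 ]
```

Request:
{"method": "step_arm", "body": {
  "plan": [
    {"travel": [0, 0, 0.025], "delta_rot": [0, 0, 0], "claw": 10},
    {"travel": [0, 0, 0.05], "delta_rot": [0, 0, 0], "claw": 10},
    {"travel": [0, 0, 0.05], "delta_rot": [0, 0, 0], "claw": 10},
    {"travel": [0, 0, 0.05], "delta_rot": [0, 0, 0], "claw": 10}
  ]
}}

```text
t: 14.35
tcp_pos: [0.495, -0.3892, 0.1]
ee_rot: [-180.0, 0.0, 25.8]
wrist_force: [-0.0, 0.3, -1.8]
width: 0.0185
grip_force: 69.5
```

Request:
{"method": "step_arm", "body": {
  "plan": [
    {"travel": [0, 0, 0.025], "delta_rot": [0, 0, 0], "claw": 10},
    {"travel": [0, 0, 0.025], "delta_rot": [0, 0, 0], "claw": 10},
    {"travel": [0, 0, 0.025], "delta_rot": [0, 0, 0], "claw": 10}
  ]
}}

```text
t: 14.65
tcp_pos: [0.4952, -0.3894, 0.0982]
ee_rot: [180.0, -0.0, 25.8]
wrist_force: [-0.1, 0.9, -1.1]
width: 0.0186
grip_force: 69.6
```

Request:
{"method": "step_arm", "body": {
  "plan": [
    {"travel": [0, 0, 0.0125], "delta_rot": [0, 0, 0], "claw": 10},
    {"travel": [0, 0, 0.0125], "delta_rot": [0, 0, 0], "claw": 10},
    {"travel": [0, 0, 0.0125], "delta_rot": [0, 0, 0], "claw": 10}
  ]
}}

```text
t: 14.95
tcp_pos: [0.4952, -0.3894, 0.0972]
ee_rot: [180.0, -0.0, 25.8]
wrist_force: [1.0, 0.4, -1.5]
width: 0.0187
grip_force: 69.6
```

Request:
{"method": "step_arm", "body": {
  "plan": [
    {"travel": [0, 0, 0.0125], "delta_rot": [0, 0, 0], "claw": 10},
    {"travel": [0, 0, 0.0125], "delta_rot": [0, 0, 0], "claw": 10},
    {"travel": [0, 0, 0.0125], "delta_rot": [0, 0, 0], "claw": 10}
  ]
}}

```text
t: 15.25
tcp_pos: [0.4951, -0.3893, 0.0961]
ee_rot: [180.0, -0.0, 25.8]
wrist_force: [0.0, -0.3, -1.9]
width: 0.0187
grip_force: 69.6
```

Request:
{"method": "step_arm", "body": {
  "plan": [
    {"travel": [0, 0, 0.025], "delta_rot": [0, 0, 0], "claw": 10},
    {"travel": [0, 0, 0.025], "delta_rot": [0, 0, 0], "claw": 10},
    {"travel": [0, 0, 0.025], "delta_rot": [0, 0, 0], "claw": 10}
  ]
}}

```text
t: 15.55
tcp_pos: [0.4951, -0.3893, 0.0941]
ee_rot: [180.0, -0.0, 25.8]
wrist_force: [1.2, -0.6, -1.0]
width: 0.0185
grip_force: 69.7
```

Request:
{"method": "step_arm", "body": {
  "plan": [
    {"travel": [0, 0, 0.025], "delta_rot": [0, 0, 0], "claw": 10},
    {"travel": [0, 0, 0.025], "delta_rot": [0, 0, 0], "claw": 10},
    {"travel": [0, 0, 0.025], "delta_rot": [0, 0, 0], "claw": 10}
  ]
}}

```text
t: 15.85
tcp_pos: [0.4951, -0.3892, 0.092]
ee_rot: [-180.0, -0.0, 25.8]
wrist_force: [-0.6, -0.4, -1.1]
width: 0.0185
grip_force: 69.7
```

Request:
{"method": "step_arm", "body": {
  "plan": [
    {"travel": [0, 0, 0.0125], "delta_rot": [0, 0, 0], "claw": 10},
    {"travel": [0, 0, 0.0125], "delta_rot": [0, 0, 0], "claw": 10},
    {"travel": [0, 0, 0.0125], "delta_rot": [0, 0, 0], "claw": 10}
  ]
}}

```text
t: 16.15
tcp_pos: [0.4951, -0.3892, 0.0911]
ee_rot: [180.0, 0.0, 25.8]
wrist_force: [0.9, -1.5, -0.6]
width: 0.0184
grip_force: 69.7
```

Request:
{"method": "step_arm", "body": {
  "plan": [
    {"travel": [0, 0, 0.0125], "delta_rot": [0, 0, 0], "claw": 10},
    {"travel": [0, 0, 0.0125], "delta_rot": [0, 0, 0], "claw": 10},
    {"travel": [0, 0, 0.0125], "delta_rot": [0, 0, 0], "claw": 10}
  ]
}}

```text
t: 16.45
tcp_pos: [0.495, -0.3892, 0.0901]
ee_rot: [-180.0, 0.0, 25.8]
wrist_force: [0.5, 0.2, -0.4]
width: 0.0187
grip_force: 69.7
```

Request:
{"method": "step_arm", "body": {
  "plan": [
    {"travel": [0, 0, 0.0125], "delta_rot": [0, 0, 0], "claw": 10},
    {"travel": [0, 0, 0.0125], "delta_rot": [0, 0, 0], "claw": 10},
    {"travel": [0, 0, 0.0125], "delta_rot": [0, 0, 0], "claw": 10}
  ]
}}

```text
t: 16.75
tcp_pos: [0.4951, -0.3892, 0.0891]
ee_rot: [180.0, -0.0, 25.8]
wrist_force: [0.9, 0.0, -0.4]
width: 0.0187
grip_force: 69.7
```

Request:
{"method": "step_arm", "body": {
  "plan": [
    {"travel": [0, 0, 0.0125], "delta_rot": [0, 0, 0], "claw": 10},
    {"travel": [0, 0, 0.0125], "delta_rot": [0, 0, 0], "claw": 10},
    {"travel": [0, 0, 0.0125], "delta_rot": [0, 0, 0], "claw": 10}
  ]
}}

```text
t: 17.05
tcp_pos: [0.495, -0.3892, 0.0881]
ee_rot: [-180.0, 0.0, 25.8]
wrist_force: [0.3, 0.5, -0.8]
width: 0.0184
grip_force: 69.7
```

Request:
{"method": "step_arm", "body": {
  "plan": [
    {"travel": [0, 0, 0.0125], "delta_rot": [0, 0, 0], "claw": 10},
    {"travel": [0, 0, 0.0125], "delta_rot": [0, 0, 0], "claw": 10},
    {"travel": [0, 0, 0.0125], "delta_rot": [0, 0, 0], "claw": 10}
  ]
}}

```text
t: 17.35
tcp_pos: [0.4951, -0.3892, 0.0871]
ee_rot: [180.0, 0.0, 25.8]
wrist_force: [0.3, 0.4, -1.3]
width: 0.0188
grip_force: 69.7
```

Request:
{"method": "step_arm", "body": {
  "plan": [
    {"travel": [0, 0, 0.0125], "delta_rot": [0, 0, 0], "claw": 10},
    {"travel": [0, 0, 0.0125], "delta_rot": [0, 0, 0], "claw": 10},
    {"travel": [0, 0, 0.0125], "delta_rot": [0, 0, 0], "claw": 10}
  ]
}}

```text
t: 17.65
tcp_pos: [0.4952, -0.3893, 0.0864]
ee_rot: [180.0, -0.0, 25.8]
wrist_force: [0.2, 0.1, 2.2]
width: 0.0182
grip_force: 69.9
```

The main spring engages at TCP z ≈ 0.087, so I'll take it in small steps from here.

Request:
{"method": "step_arm", "body": {
  "plan": [
    {"travel": [0, 0, 0.0125], "delta_rot": [0, 0, 0], "claw": 10},
    {"travel": [0, 0, 0.0125], "delta_rot": [0, 0, 0], "claw": 10},
    {"travel": [0, 0, 0.0125], "delta_rot": [0, 0, 0], "claw": 10}
  ]
}}

```text
t: 17.95
tcp_pos: [0.4952, -0.3893, 0.0853]
ee_rot: [180.0, -0.0, 25.8]
wrist_force: [-0.0, 0.9, 4.0]
width: 0.0186
grip_force: 70.1
```

Request:
{"method": "step_arm", "body": {
  "plan": [
    {"travel": [0, 0, 0.0125], "delta_rot": [0, 0, 0], "claw": 10},
    {"travel": [0, 0, 0.0125], "delta_rot": [0, 0, 0], "claw": 10},
    {"travel": [0, 0, 0.0125], "delta_rot": [0, 0, 0], "claw": 10}
  ]
}}

```text
t: 18.25
tcp_pos: [0.4952, -0.3893, 0.0843]
ee_rot: [180.0, -0.0, 25.8]
wrist_force: [-0.7, 0.7, 5.4]
width: 0.0189
grip_force: 70.2
```

Request:
{"method": "step_arm", "body": {
  "plan": [
    {"travel": [0, 0, 0.0125], "delta_rot": [0, 0, 0], "claw": 10},
    {"travel": [0, 0, 0.0125], "delta_rot": [0, 0, 0], "claw": 10},
    {"travel": [0, 0, 0.0125], "delta_rot": [0, 0, 0], "claw": 10}
  ]
}}

```text
t: 18.55
tcp_pos: [0.4953, -0.3893, 0.0835]
ee_rot: [180.0, -0.0, 25.8]
wrist_force: [-0.5, 1.0, 6.4]
width: 0.0188
grip_force: 70.5
```

Request:
{"method": "step_arm", "body": {
  "plan": [
    {"travel": [0, 0, 0.00625], "delta_rot": [0, 0, 0], "claw": 10},
    {"travel": [0, 0, 0.00625], "delta_rot": [0, 0, 0], "claw": 10},
    {"travel": [0, 0, 0.00625], "delta_rot": [0, 0, 0], "claw": 10}
  ]
}}

```text
t: 18.85
tcp_pos: [0.4952, -0.3893, 0.0828]
ee_rot: [180.0, -0.0, 25.8]
wrist_force: [-0.3, 0.8, 4.8]
width: 0.0185
grip_force: 70.5
```

Request:
{"method": "step_arm", "body": {
  "plan": [
    {"travel": [0, 0, 0.00625], "delta_rot": [0, 0, 0], "claw": 10},
    {"travel": [0, 0, 0.00625], "delta_rot": [0, 0, 0], "claw": 10},
    {"travel": [0, 0, 0.00625], "delta_rot": [0, 0, 0], "claw": 10}
  ]
}}

```text
t: 19.15
tcp_pos: [0.4953, -0.3893, 0.0823]
ee_rot: [180.0, -0.0, 25.8]
wrist_force: [-1.1, 1.4, 6.1]
width: 0.0185
grip_force: 70.5
```

```bash
python3 - <<'E'
from bench import r
import numpy as np
f=[]
for i in range(6):
    s=r.state();f.append(s['wrist_force'][2]);r.camera('top')
print(np.round(f,2),s['tcp_pos'],s['effort'],s['t'])
E
```

```text
[6.13 5.14 4.99 5.27 5.83 4.95] [ 0.49521653 -0.38925108  0.0823215 ] [ 2.21415390e-01 -5.47786438e+01 -9.29432921e-01 -1.10903871e+01
  1.59782865e-01 -3.75740016e-01 -1.80834551e-03] 19.4
```

The reading fell from 6.4 to about 5.4 N, so the punch may already have tripped. I'll back off a little and compare with the forces read on the way down.

Request:
{"method": "step_arm", "body": {
  "plan": [
    {"travel": [0, 0, -0.0125], "delta_rot": [0, 0, 0], "claw": 10},
    {"travel": [0, 0, -0.0125], "delta_rot": [0, 0, 0], "claw": 10},
    {"travel": [0, 0, -0.0125], "delta_rot": [0, 0, 0], "claw": 10}
  ]
}}

```text
t: 19.75
tcp_pos: [0.4952, -0.3893, 0.0833]
ee_rot: [180.0, -0.0, 25.8]
wrist_force: [-1.1, 1.1, 5.5]
width: 0.0181
grip_force: 70.4
```

```bash
cat > rd.py <<'E'
from bench import r
import numpy as np
f=[];e=[]
for i in range(8):
    s=r.state();f.append(s['wrist_force'][2]);e.append(s['effort']);r.camera('top')
print(np.mean(f).round(2),np.round(f,1),s['tcp_pos'].round(5) if hasattr(s['tcp_pos'],'round') else s['tcp_pos'],np.mean(e,0)[[1,3,5]].round(3),s['t'])
E
python3 rd.py
```

```text
5.16 [5.5 5.4 4.6 5.4 5.3 5.3 4.4 5.3] [ 0.49524 -0.3893   0.08328] [-55.044 -11.128  -0.328] 20.1
```

Request:
{"method": "step_arm", "body": {
  "plan": [
    {"travel": [0, 0, -0.0125], "delta_rot": [0, 0, 0], "claw": 10},
    {"travel": [0, 0, -0.0125], "delta_rot": [0, 0, 0], "claw": 10},
    {"travel": [0, 0, -0.0125], "delta_rot": [0, 0, 0], "claw": 10}
  ]
}}

```text
t: 20.45
tcp_pos: [0.4952, -0.3893, 0.0841]
ee_rot: [180.0, -0.0, 25.8]
wrist_force: [0.2, 1.3, 4.6]
width: 0.0186
grip_force: 70.4
```

```bash
python3 rd.py
```

```text
4.57 [4.6 4.8 4.2 4.7 4.6 5.1 3.8 4.9] [ 0.49515 -0.38927  0.08412] [-55.398 -11.05   -0.179] 20.8
```

Request:
{"method": "step_arm", "body": {
  "plan": [
    {"travel": [0, 0, 0.0125], "delta_rot": [0, 0, 0], "claw": 10},
    {"travel": [0, 0, 0.025], "delta_rot": [0, 0, 0], "claw": 10},
    {"travel": [0, 0, 0.025], "delta_rot": [0, 0, 0], "claw": 10}
  ]
}}

```text
t: 21.15
tcp_pos: [0.4952, -0.3893, 0.0822]
ee_rot: [180.0, -0.0, 25.8]
wrist_force: [-1.4, 1.3, 6.5]
width: 0.0185
grip_force: 70.5
```

```bash
sed -i 's/range(8)/range(5)/' rd.py; python3 rd.py
```

```text
6.27 [6.5 6.2 6.1 6.  6.5] [ 0.4952  -0.38927  0.08229] [-54.381 -10.854  -0.292] 21.35
```

Request:
{"method": "step_arm", "body": {
  "plan": [
    {"travel": [0, 0, 0.005], "delta_rot": [0, 0, 0], "claw": 10},
    {"travel": [0, 0, 0.005], "delta_rot": [0, 0, 0], "claw": 10}
  ]
}}

```text
t: 21.6
tcp_pos: [0.4952, -0.3893, 0.0819]
ee_rot: [180.0, -0.0, 25.8]
wrist_force: [-1.2, 1.1, 6.3]
width: 0.0187
grip_force: 70.5
```

```bash
python3 rd.py
```

```text
6.09 [6.3 7.3 6.  5.  5.8] [ 0.49518 -0.38929  0.08194] [-54.293 -10.849  -0.314] 21.8
```

It behaves elastically at about 0.9 N/mm, so it hasn't tripped yet. I'll continue in fine steps.

Request:
{"method": "step_arm", "body": {
  "plan": [
    {"travel": [0, 0, 0.005], "delta_rot": [0, 0, 0], "claw": 10},
    {"travel": [0, 0, 0.005], "delta_rot": [0, 0, 0], "claw": 10}
  ]
}}

```text
t: 22.05
tcp_pos: [0.4952, -0.3893, 0.0816]
ee_rot: [180.0, -0.0, 25.8]
wrist_force: [-0.8, 1.0, 7.8]
width: 0.0187
grip_force: 70.5
```

```bash
python3 rd.py
```

```text
7.53 [7.8 7.6 7.3 7.3 7.7] [ 0.49519 -0.38928  0.08164] [-53.965 -10.822  -0.369] 22.25
```

Request:
{"method": "step_arm", "body": {
  "plan": [
    {"travel": [0, 0, 0.005], "delta_rot": [0, 0, 0], "claw": 10},
    {"travel": [0, 0, 0.005], "delta_rot": [0, 0, 0], "claw": 10}
  ]
}}

```text
t: 22.5
tcp_pos: [0.4952, -0.3893, 0.0813]
ee_rot: [180.0, -0.0, 25.8]
wrist_force: [-0.6, 0.5, 8.2]
width: 0.0185
grip_force: 70.6
```

```bash
python3 rd.py
```

```text
7.62 [8.2 7.6 7.9 7.1 7.3] [ 0.49521 -0.38928  0.08131] [-53.716 -10.799  -0.411] 22.7
```

Request:
{"method": "step_arm", "body": {
  "plan": [
    {"travel": [0, 0, 0.005], "delta_rot": [0, 0, 0], "claw": 10},
    {"travel": [0, 0, 0.005], "delta_rot": [0, 0, 0], "claw": 10}
  ]
}}

```text
t: 22.95
tcp_pos: [0.4952, -0.3893, 0.081]
ee_rot: [180.0, -0.0, 25.8]
wrist_force: [-0.2, 1.4, 8.0]
width: 0.0185
grip_force: 70.6
```

```bash
python3 rd.py
```

```text
7.98 [8.  8.1 8.4 7.8 7.6] [ 0.49525 -0.38929  0.08101] [-53.299 -10.764  -0.478] 23.15
```

Request:
{"method": "step_arm", "body": {
  "plan": [
    {"travel": [0, 0, 0.005], "delta_rot": [0, 0, 0], "claw": 10},
    {"travel": [0, 0, 0.005], "delta_rot": [0, 0, 0], "claw": 10}
  ]
}}

```text
t: 23.4
tcp_pos: [0.4952, -0.3893, 0.0806]
ee_rot: [180.0, -0.0, 25.8]
wrist_force: [-0.2, 0.8, 8.7]
width: 0.0181
grip_force: 70.7
```

```bash
python3 rd.py
```

```text
8.38 [ 8.7  7.5  8.1  7.7 10. ] [ 0.49521 -0.38931  0.0806 ] [-53.407 -10.762  -0.464] 23.6
```

Request:
{"method": "step_arm", "body": {
  "plan": [
    {"travel": [0, 0, 0.005], "delta_rot": [0, 0, 0], "claw": 10},
    {"travel": [0, 0, 0.005], "delta_rot": [0, 0, 0], "claw": 10}
  ]
}}

```text
t: 23.85
tcp_pos: [0.4952, -0.3893, 0.0802]
ee_rot: [180.0, -0.0, 25.8]
wrist_force: [-0.6, 1.5, 10.1]
width: 0.0187
grip_force: 70.8
```

```bash
python3 rd.py
```

```text
8.83 [10.1  8.9  8.4  7.8  8.9] [ 0.49524 -0.38927  0.08022] [-53.203 -10.739  -0.497] 24.05
```

Request:
{"method": "step_arm", "body": {
  "plan": [
    {"travel": [0, 0, 0.005], "delta_rot": [0, 0, 0], "claw": 10},
    {"travel": [0, 0, 0.005], "delta_rot": [0, 0, 0], "claw": 10}
  ]
}}

```text
t: 24.3
tcp_pos: [0.4953, -0.3893, 0.0799]
ee_rot: [180.0, -0.0, 25.8]
wrist_force: [-1.6, 1.9, 8.5]
width: 0.0186
grip_force: 70.7
```

```bash
python3 rd.py
```

```text
8.52 [8.5 7.9 8.3 8.9 8.9] [ 0.49529 -0.38928  0.07992] [-53.012 -10.718  -0.531] 24.5
```

Request:
{"method": "step_arm", "body": {
  "plan": [
    {"travel": [0, 0, 0.004], "delta_rot": [0, 0, 0], "claw": 10},
    {"travel": [0, 0, 0.004], "delta_rot": [0, 0, 0], "claw": 10}
  ]
}}

```text
t: 24.75
tcp_pos: [0.4953, -0.3893, 0.0796]
ee_rot: [180.0, -0.0, 25.8]
wrist_force: [-0.4, 1.2, 9.8]
width: 0.0188
grip_force: 70.9
```

```bash
python3 rd.py
```

```text
8.98 [9.8 9.6 9.5 8.5 7.5] [ 0.49526 -0.38927  0.07964] [-52.907 -10.709  -0.552] 24.95
```

Request:
{"method": "step_arm", "body": {
  "plan": [
    {"travel": [0, 0, 0.004], "delta_rot": [0, 0, 0], "claw": 10},
    {"travel": [0, 0, 0.004], "delta_rot": [0, 0, 0], "claw": 10}
  ]
}}

```text
t: 25.2
tcp_pos: [0.4959, -0.3897, 0.079]
ee_rot: [179.9, -0.1, 25.8]
wrist_force: [1.8, -1.2, 4.4]
width: 0.0189
grip_force: 70.5
```

```bash
python3 rd.py
```

```text
4.14 [4.4 3.5 4.9 3.3 4.7] [ 0.49604 -0.38982  0.07894] [-54.91   -9.443   0.652] 25.4
```

It tripped: the force dropped from 9.0 to 4.1 N. I'll lift straight out now.

Request:
{"method": "step_arm", "body": {
  "plan": [
    {"travel": [0, 0, -0.05], "delta_rot": [0, 0, 0], "claw": 10},
    {"travel": [0, 0, -0.15], "delta_rot": [0, 0, 0], "claw": 10},
    {"travel": [0, 0, -0.3], "delta_rot": [0, 0, 0], "claw": 10},
    {"travel": [0, 0, -0.5], "delta_rot": [0, 0, 0], "claw": 10},
    {"travel": [0, 0, -0.75], "delta_rot": [0, 0, 0], "claw": 10},
    {"travel": [0, 0, -1], "delta_rot": [0, 0, 0], "claw": 10}
  ]
}}

```text
t: 26.05
tcp_pos: [0.493, -0.3883, 0.159]
ee_rot: [-179.8, 0.2, 25.8]
wrist_force: [1.0, 0.7, -1.8]
width: 0.0185
grip_force: 69.4
```

Request:
{"method": "step_arm", "body": {
  "plan": [
    {"travel": [0, 0, -0.5], "delta_rot": [0, 0, 0], "claw": 10},
    {"travel": [0, 0, -1], "delta_rot": [0, 0, 0], "claw": 10},
    {"travel": [0, 0, -1], "delta_rot": [0, 0, 0], "claw": 10},
    {"travel": [0, 0, -1], "delta_rot": [0, 0, 0], "claw": 10}
  ]
}}

```text
t: 26.45
tcp_pos: [0.494, -0.3888, 0.2393]
ee_rot: [-180.0, 0.1, 25.8]
wrist_force: [-0.9, 0.2, -3.3]
width: 0.0184
grip_force: 69.6
```

Request:
{"method": "step_arm", "body": {
  "plan": [
    {"travel": [0, -0.4, -0.2], "delta_rot": [0, 0, 0], "claw": 10},
    {"travel": [0.15, -1, -0.2], "delta_rot": [0, 0, 0], "claw": 10},
    {"travel": [0.15, -1, -0.2], "delta_rot": [0, 0, 0], "claw": 10},
    {"travel": [0.15, -1, -0.2], "delta_rot": [0, 0, 0], "claw": 10}
  ]
}}

```text
t: 26.85
tcp_pos: [0.4692, -0.3097, 0.2532]
ee_rot: [-179.7, 0.2, 26.0]
wrist_force: [-0.7, -0.5, -3.8]
width: 0.0187
grip_force: 69.5
```

Request:
{"method": "step_arm", "body": {
  "plan": [
    {"travel": [0.15, -0.5, 0], "delta_rot": [0, 0, 0], "claw": 10},
    {"travel": [0.3, -1, 0], "delta_rot": [0, 0, 0], "claw": 10},
    {"travel": [0.3, -1, 0], "delta_rot": [0, 0, 0], "claw": 10},
    {"travel": [0.3, -1, 0], "delta_rot": [0, 0, 0], "claw": 10}
  ]
}}

```text
t: 27.25
tcp_pos: [0.4573, -0.2295, 0.2539]
ee_rot: [-179.9, 0.1, 25.9]
wrist_force: [0.9, -0.3, -2.9]
width: 0.0185
grip_force: 69.5
```

Request:
{"method": "step_arm", "body": {
  "plan": [
    {"travel": [0.2, -0.5, 0], "delta_rot": [0, 0, 0], "claw": 10},
    {"travel": [0.4, -1, 0], "delta_rot": [0, 0, 0], "claw": 10},
    {"travel": [0.4, -1, 0], "delta_rot": [0, 0, 0], "claw": 10}
  ]
}}

```text
t: 27.55
tcp_pos: [0.4517, -0.1386, 0.2542]
ee_rot: [-179.8, -0.0, 26.2]
wrist_force: [-0.2, -0.2, -2.1]
width: 0.0184
grip_force: 69.5
```

Request:
{"method": "step_arm", "body": {
  "plan": [
    {"travel": [0.24, -0.5, 0], "delta_rot": [0, 0, 0], "claw": 10},
    {"travel": [0.47, -1, 0], "delta_rot": [0, 0, 0], "claw": 10},
    {"travel": [0.47, -1, 0], "delta_rot": [0, 0, 0], "claw": 10}
  ]
}}

```text
t: 27.85
tcp_pos: [0.4516, -0.0497, 0.2545]
ee_rot: [-179.8, -0.1, 26.3]
wrist_force: [-0.3, 0.0, -2.6]
width: 0.0188
grip_force: 69.5
```

Request:
{"method": "step_arm", "body": {
  "plan": [
    {"travel": [0.24, -0.5, 0], "delta_rot": [0, 0, 0], "claw": 10},
    {"travel": [0.47, -1, 0], "delta_rot": [0, 0, 0], "claw": 10},
    {"travel": [0.47, -1, 0], "delta_rot": [0, 0, 0], "claw": 10}
  ]
}}

```text
t: 28.15
tcp_pos: [0.451, 0.0392, 0.2547]
ee_rot: [-179.8, -0.2, 26.4]
wrist_force: [-0.5, -0.0, -2.3]
width: 0.0186
grip_force: 69.5
```

Request:
{"method": "step_arm", "body": {
  "plan": [
    {"travel": [0.24, -0.5, 0], "delta_rot": [0, 0, 0], "claw": 10},
    {"travel": [0.47, -1, 0], "delta_rot": [0, 0, 0], "claw": 10},
    {"travel": [0.47, -1, 0], "delta_rot": [0, 0, 0], "claw": 10}
  ]
}}

```text
t: 28.45
tcp_pos: [0.4499, 0.1282, 0.2547]
ee_rot: [-179.8, -0.2, 26.4]
wrist_force: [-0.4, 0.1, -2.1]
width: 0.0184
grip_force: 69.5
```

Request:
{"method": "step_arm", "body": {
  "plan": [
    {"travel": [0.24, -0.5, 0], "delta_rot": [0, 0, 0], "claw": 10},
    {"travel": [0.5, -1, 0], "delta_rot": [0, 0, 0], "claw": 10},
    {"travel": [0.5, -1, 0], "delta_rot": [0, 0, 0], "claw": 10}
  ]
}}

```text
t: 28.75
tcp_pos: [0.4508, 0.2184, 0.2547]
ee_rot: [-179.7, -0.3, 26.3]
wrist_force: [-0.4, -0.5, -2.1]
width: 0.0184
grip_force: 69.5
```

Request:
{"method": "step_arm", "body": {
  "plan": [
    {"travel": [0.3, -0.5, 0], "delta_rot": [0, 0, 0], "claw": 10},
    {"travel": [0.6, -1, 0], "delta_rot": [0, 0, 0], "claw": 10},
    {"travel": [0.6, -1, 0], "delta_rot": [0, 0, 0], "claw": 10},
    {"travel": [0.6, -1, 0], "delta_rot": [0, 0, 0], "claw": 10}
  ]
}}

```text
t: 29.15
tcp_pos: [0.4589, 0.3039, 0.2538]
ee_rot: [180.0, 0.1, 25.9]
wrist_force: [0.5, -0.2, -2.4]
width: 0.0182
grip_force: 69.6
```

Request:
{"method": "step_arm", "body": {
  "plan": [
    {"travel": [0.4, -0.5, 0], "delta_rot": [0, 0, 0], "claw": 10},
    {"travel": [0.9, -1, 0], "delta_rot": [0, 0, 0], "claw": 10},
    {"travel": [0.9, -1, 0], "delta_rot": [0, 0, 0], "claw": 10},
    {"travel": [0.9, -1, 0], "delta_rot": [0, 0, 0], "claw": 10},
    {"travel": [0.9, -1, 0], "delta_rot": [0, 0, 0], "claw": 10},
    {"travel": [0.9, -1, 0], "delta_rot": [0, 0, 0], "claw": 10}
  ]
}}

```text
t: 29.75
tcp_pos: [0.4889, 0.4042, 0.2544]
ee_rot: [179.9, 0.1, 25.7]
wrist_force: [-0.9, 0.4, -1.9]
width: 0.0186
grip_force: 69.7
```

```bash
python3 - <<'E'
from h import *
from bench import r
s=r.state();print(s['t'],s['tcp_pos'],s['ee_rot'],s['wrist_force'],goto(s,[.4876,.411,.18],25.8))
E
```

```text
29.75 [0.48885355 0.40419937 0.25439619] [1.79866831e+02 8.10362535e-02 2.56612872e+01] [-0.88926372  0.43873633 -1.91163741] (array([ 0.024 , -0.0856,  0.9297]), array([ 0.00037,  0.00023, -0.00039]))
```

Request:
{"method": "step_arm", "body": {
  "plan": [
    {"travel": [0.024, -0.085, 0.3], "delta_rot": [0, 0, 0], "claw": 10},
    {"travel": [0.024, -0.085, 0.6], "delta_rot": [0, 0, 0], "claw": 10},
    {"travel": [0.024, -0.085, 0.9], "delta_rot": [0, 0, 0], "claw": 10},
    {"travel": [0.024, -0.085, 1], "delta_rot": [0, 0, 0], "claw": 10},
    {"travel": [0.024, -0.085, 1], "delta_rot": [0, 0, 0], "claw": 10},
    {"travel": [0.024, -0.085, 1], "delta_rot": [0, 0, 0], "claw": 10}
  ]
}}

```text
t: 30.35
tcp_pos: [0.4877, 0.4142, 0.1758]
ee_rot: [-180.0, -0.1, 25.8]
wrist_force: [0.2, -0.1, -2.2]
width: 0.0185
grip_force: 69.8
```

Request:
{"method": "step_arm", "body": {
  "plan": [
    {"travel": [0, 0, 0.2], "delta_rot": [0, 0, 0], "claw": 10},
    {"travel": [0, 0, 0.2], "delta_rot": [0, 0, 0], "claw": 10},
    {"travel": [0, 0, 0.2], "delta_rot": [0, 0, 0], "claw": 10}
  ]
}}

```text
t: 30.65
tcp_pos: [0.4873, 0.4144, 0.1597]
ee_rot: [-180.0, -0.1, 25.8]
wrist_force: [-0.3, 0.2, -2.2]
width: 0.0185
grip_force: 69.8
```

```bash
python3 - <<'E'
from h import *
from bench import r
s=r.state();print(s['t'],s['tcp_pos'],s['ee_rot'],s['wrist_force'],goto(s,[.4876,.411,.095],25.8))
look(r,'w7',(160,130,192,144))
E
```

```text
30.65 [0.48728697 0.41443635 0.15966857] [-1.79989854e+02 -6.56364803e-02  2.58202585e+01] [-0.25896288  0.22997677 -2.21900015] (array([-0.0161,  0.0405,  0.8083]), array([-3.0e-05, -1.8e-04,  6.0e-05]))
```

View pics/w7.png

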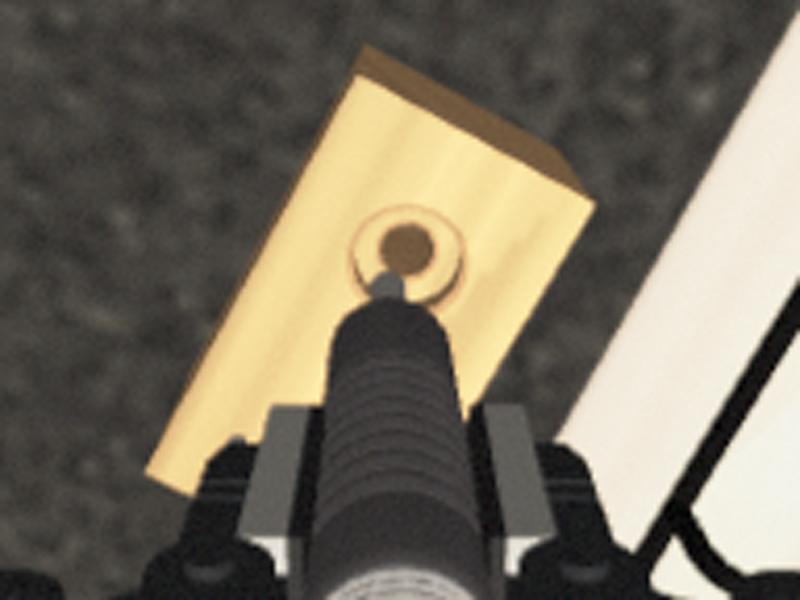

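The tip is at (387,273), unchanged in the hand. The socket hole is about 4 mm to the right at (406,250), which matches the computed correction, so I'll insert.

Request:
{"method": "step_arm", "body": {
  "plan": [
    {"travel": [-0.016, 0.041, 0], "delta_rot": [0, 0, 0], "claw": 10},
    {"travel": [-0.016, 0.041, 0.1], "delta_rot": [0, 0, 0], "claw": 10},
    {"travel": [-0.016, 0.041, 0.2], "delta_rot": [0, 0, 0], "claw": 10},
    {"travel": [-0.016, 0.041, 0.3], "delta_rot": [0, 0, 0], "claw": 10},
    {"travel": [-0.016, 0.041, 0.35], "delta_rot": [0, 0, 0], "claw": 10},
    {"travel": [-0.016, 0.041, 0.35], "delta_rot": [0, 0, 0], "claw": 10}
  ]
}}

```text
t: 31.3
tcp_pos: [0.4865, 0.4103, 0.1294]
ee_rot: [180.0, 0.1, 25.8]
wrist_force: [0.8, -0.1, -2.8]
width: 0.0187
grip_force: 69.8
```

```bash
python3 - <<'E'
from h import *
from bench import r
s=r.state();print(s['t'],s['tcp_pos'],s['wrist_force'],goto(s,[.4876,.411,.0955],25.8))
E
```

```text
31.3 [0.48654972 0.41032922 0.12944866] [ 0.82415232 -0.1051295  -2.84759079] (array([ 0.0163, -0.0021,  0.4243]), array([0.00011, 0.00032, 0.00012]))
```

Request:
{"method": "step_arm", "body": {
  "plan": [
    {"travel": [0.016, 0, 0.05], "delta_rot": [0, 0, 0], "claw": 10},
    {"travel": [0.016, 0, 0.1], "delta_rot": [0, 0, 0], "claw": 10},
    {"travel": [0.016, 0, 0.15], "delta_rot": [0, 0, 0], "claw": 10},
    {"travel": [0.016, 0, 0.2], "delta_rot": [0, 0, 0], "claw": 10},
    {"travel": [0.016, 0, 0.25], "delta_rot": [0, 0, 0], "claw": 10},
    {"travel": [0.016, 0, 0.25], "delta_rot": [0, 0, 0], "claw": 10}
  ]
}}

```text
t: 31.9
tcp_pos: [0.4879, 0.411, 0.1099]
ee_rot: [180.0, 0.1, 25.8]
wrist_force: [-0.0, -0.2, -2.6]
width: 0.019
grip_force: 69.8
```

Request:
{"method": "step_arm", "body": {
  "plan": [
    {"travel": [0, 0, 0.05], "delta_rot": [0, 0, 0], "claw": 10},
    {"travel": [0, 0, 0.1], "delta_rot": [0, 0, 0], "claw": 10},
    {"travel": [0, 0, 0.14], "delta_rot": [0, 0, 0], "claw": 10},
    {"travel": [0, 0, 0.14], "delta_rot": [0, 0, 0], "claw": 10},
    {"travel": [0, 0, 0.14], "delta_rot": [0, 0, 0], "claw": 10}
  ]
}}

```text
t: 32.4
tcp_pos: [0.4883, 0.4113, 0.0993]
ee_rot: [180.0, 0.0, 25.8]
wrist_force: [-0.5, -0.6, -2.9]
width: 0.0184
grip_force: 69.8
```

```bash
python3 rd.py
```

```text
-2.76 [-2.9 -1.8 -2.7 -3.3 -3.1] [0.4884  0.41141 0.09961] [-5.9682e+01 -1.2779e+01  2.0000e-03] 32.6
```

Request:
{"method": "step_arm", "body": {
  "plan": [
    {"travel": [0, 0, 0.025], "delta_rot": [0, 0, 0], "claw": 10},
    {"travel": [0, 0, 0.04], "delta_rot": [0, 0, 0], "claw": 10},
    {"travel": [0, 0, 0.04], "delta_rot": [0, 0, 0], "claw": 10}
  ]
}}

```text
t: 32.95
tcp_pos: [0.4882, 0.4111, 0.0959]
ee_rot: [180.0, 0.0, 25.8]
wrist_force: [0.1, 0.8, -3.5]
width: 0.0187
grip_force: 69.8
```

Request:
{"method": "step_arm", "body": {
  "plan": [
    {"travel": [0, 0, 0.0125], "delta_rot": [0, 0, 0], "claw": 10},
    {"travel": [0, 0, 0.0125], "delta_rot": [0, 0, 0], "claw": 10},
    {"travel": [0, 0, 0.0125], "delta_rot": [0, 0, 0], "claw": 10}
  ]
}}

```text
t: 33.25
tcp_pos: [0.4883, 0.4114, 0.0953]
ee_rot: [180.0, -0.0, 25.8]
wrist_force: [-0.4, -0.1, -1.4]
width: 0.0187
grip_force: 70.0
```

```bash
python3 rd.py
```

```text
-1.19 [-1.4 -1.7 -1.3 -1.  -0.6] [0.48835 0.41135 0.09532] [-59.196 -12.564  -0.07 ] 33.45
```

It's seated, with contact at z 0.0953, the same height as at pick-up. I'll release and retreat.

Request:
{"method": "step_arm", "body": {
  "plan": [
    {"travel": [0, 0, 0], "delta_rot": [0, 0, 0], "claw": 30},
    {"travel": [0, 0, 0], "delta_rot": [0, 0, 0], "claw": 60},
    {"travel": [0, 0, 0], "delta_rot": [0, 0, 0], "claw": 60},
    {"travel": [0, 0, 0], "delta_rot": [0, 0, 0], "claw": 60},
    {"travel": [0, 0, 0], "delta_rot": [0, 0, 0], "claw": 60},
    {"travel": [0, 0, 0], "delta_rot": [0, 0, 0], "claw": 60},
    {"travel": [0, 0, 0], "delta_rot": [0, 0, 0], "claw": 60},
    {"travel": [0, 0, 0], "delta_rot": [0, 0, 0], "claw": 60}
  ]
}}

```text
t: 34.3
tcp_pos: [0.4883, 0.4113, 0.0952]
ee_rot: [180.0, -0.0, 25.8]
wrist_force: [-0.2, -0.2, 0.1]
width: 0.0602
grip_force: 0.0
```

Request:
{"method": "step_arm", "body": {
  "plan": [
    {"travel": [0, 0, -0.1], "delta_rot": [0, 0, 0], "claw": 60},
    {"travel": [0, 0, -0.3], "delta_rot": [0, 0, 0], "claw": 60},
    {"travel": [0, 0, -0.6], "delta_rot": [0, 0, 0], "claw": 60},
    {"travel": [0, 0, -1], "delta_rot": [0, 0, 0], "claw": 60},
    {"travel": [0, 0, -1], "delta_rot": [0, 0, 0], "claw": 60}
  ]
}}

```text
t: 34.8
tcp_pos: [0.4907, 0.4137, 0.1803]
ee_rot: [-179.8, -0.5, 25.8]
wrist_force: [1.2, 0.6, 0.3]
width: 0.0603
grip_force: 0.0
```

Request:
{"method": "step_arm", "body": {
  "plan": [
    {"travel": [-0.4, 0, -0.6], "delta_rot": [0, 0, 0], "claw": 60},
    {"travel": [-0.8, 0, -1], "delta_rot": [0, 0, 0], "claw": 60},
    {"travel": [-0.8, 0, -1], "delta_rot": [0, 0, 0], "claw": 60},
    {"travel": [-0.8, 0, -1], "delta_rot": [0, 0, 0], "claw": 60},
    {"travel": [-0.8, 0, -1], "delta_rot": [0, 0, 0], "claw": 60}
  ]
}}

```text
t: 35.3
tcp_pos: [0.4311, 0.3831, 0.2545]
ee_rot: [180.0, 0.0, 25.8]
wrist_force: [-0.0, 0.4, -0.6]
width: 0.0601
grip_force: 0.0
```

```bash
python3 - <<'E'
from h import *
from bench import r
s=r.state();c=r.camera('wrist')
g=cv2.cvtColor(c['img'],cv2.COLOR_RGB2GRAY)
c0,s0=pickle.load(open('w2.pkl','rb'))
K=c['camera_matrix']
H=np.linalg.inv(T(s)@c['hand_eye']);p=H@[.4883,.4117,.160,1];u=p[:2]/p[2]*285.5+K[:2,2]
# bright bluish cap blob near prediction
hsv=c['img'].astype(int);m=((hsv[...,2]-hsv[...,0]>5)&(hsv.sum(2)>420)).astype(np.uint8)
x,y=u.astype(int);w=m[y-25:y+25,x-25:x+25];ys,xs=np.nonzero(w)
print(s['t'],s['tcp_pos'],s['width'],'pred',u,'blob',xs.mean()+x-25,ys.mean()+y-25,len(xs))
uv=(xs.mean()+x-25,ys.mean()+y-25);print(atz(*ray(c,uv,s),.16))
E
```

```text
35.3 [0.43113615 0.38311469 0.25451492] 0.06012966794152358 pred [252.79896467 117.37850768] blob 252.12380952380954 115.73015873015873 315
[0.48916831 0.41271736 0.16      ]
```

```bash
python3 -c "
from bench import r
print(r.hand_in())"
```

```text
the job is handed in; nothing more can be done
None
```

The punch tripped once in the jig's middle hole (wrist force fell from 9.0 to 4.1 N) and I lifted it straight off. It is back in its socket, released and upright as far as the camera shows; the job was handed in at about 35 s, and no verdict came back.

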